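# Laying plating tools into the instrument tray

### The job

Pack the white instrument tray for the steriliser: take the spatula and the scoop off the sloping draining stand and the triangle-ended plate spreader off the bench, and lay each one flat, right way round, fully down in the compartment shaped for it. Lay them in, do not drop them, and leave the forceps and everything else on the bench where it is.

Things in the scene. Friction and masses are not known exactly. Their poses are not given: they have to be found in the camera images.
- spatula: Steel spatula, 180 mm long, 0.11 kg. Handle 12 mm wide, 10 mm thick, from x = -85 to +20 mm; 8 mm wide shank to +43 mm, then a flat blade 28 mm wide, 3 mm thick, to +95 mm. Flat underside. Origin: under the handle, near the balance point; +x to the working end (extreme at x = 95 mm), z up when laid flat. Starts in the stand, working end down.
- scoop: Steel weighing scoop, 160 mm long, 0.13 kg. Handle 12 mm wide, 10 mm thick, from x = -65 to +35 mm; then an open rectangular trough 40 mm wide, 12 mm high, from +35 to +95 mm. Flat underside. Origin: under the handle, near the balance point; +x to the working end (extreme at x = 95 mm), z up when laid flat. Starts in the stand, working end down.
- spreader: Steel plate spreader, 160 mm long, 0.09 kg. Handle 12 mm wide, 10 mm thick, from x = -65 to +33 mm; then an open triangle of 6 mm round rod, from its point at the handle to a 56 mm wide base bar at +95 mm. Flat underside. Origin: under the handle, near the balance point; +x to the working end (extreme at x = 95 mm), z up when laid flat. At the start it lies flat on the bench between stand and tray.
- spatula_end (a point): Extreme of the spatula's blade, on the underside.
- scoop_end (a point): Extreme of the scoop's trough (its mouth), on the underside.
- spreader_end (a point): Middle of the base bar of the spreader's triangle, on the underside.
- stand: Fixed open white wire draining stand, 205 mm wide (y), 180 deep (x), 140 high, slope 35 deg rising along +x; origin on the bench under its middle, z up. Three places at y = -60, 0, 60 mm, in any order: spatula, scoop, forceps, head down the slope, z square off it, origins at x = 0, z = 97 mm. Pins between places stand 20 mm out of the slope; under the handles is free space, 38 mm up and down slope of each origin.
- tray: Fixed white tray, 198 (x) by 200 mm (y), z up, origin under its centre. Floor 4 mm above the bench, inner walls 10 and rim 16 mm above the floor. Compartments along x at y = 56 (spatula), 0 (spreader), -56 (scoop): a pocket 10 mm wider than the head, a 22 mm handle channel, 5 mm spare at each end. Heads of spatula and scoop to -x, of spreader to +x. A finger trough without walls spans |x| < 36 mm.
- bay_spatula (a point): On the floor of the spatula's compartment: where the origin of the spatula belongs. Axes as the tray's.
- bay_spreader (a point): On the floor of the spreader's compartment: where the origin of the spreader belongs. Axes as the tray's.
- bay_scoop (a point): On the floor of the scoop's compartment: where the origin of the scoop belongs. Axes as the tray's.
- bay_spatula_end (a point): On the floor of the spatula's compartment: where the extreme of its working end belongs. Axes as the tray's.
- bay_spreader_end (a point): On the floor of the spreader's compartment: where the extreme of its working end belongs. Axes as the tray's.
- bay_scoop_end (a point): On the floor of the scoop's compartment: where the extreme of its working end belongs. Axes as the tray's.
- forceps: Steel forceps, 155 mm long, 10 to 18 mm wide, lying in the third place of the stand; leave alone. Origin on the underside 95 mm from the points, x to the points.
- milk_bottle: Glass bottle 60 mm across, 164 mm high, behind the stand; leave alone. Origin under its centre.
- tall_bottle: Same kind of bottle, 60 mm across, 164 mm high, in the middle, on the way from stand to tray; leave alone. Origin under its centre.
- dish_stack: Two stacked Petri dishes, 90 mm across, 31 mm high together, in front of the stand; leave alone. Origin under the centre.
- beaker: Glass beaker 68 mm across, 90 mm high, beyond the tray; leave alone. Origin under its centre.
- single_dish: Petri dish 90 mm across, 16 mm high, at the near end of the tray; leave alone. Origin under its centre.
- tip_box: Blue box of pipette tips 85 by 122 mm, 62 mm high, at the back; leave alone. Origin under its centre.
- pipette_bulb: Red rubber pipette bulb standing, 58 mm across, 107 mm high, at the back; leave alone. Origin under its centre.
Not all that is in view belongs to the job. What is shaped like the spreader but purple is not meant.

How it is judged:
At the end, for the whole second after the job is handed in: Each tool lies in its own compartment: origin and working end within 12 mm (horizontally) of the compartment's two marks, both under 4 mm above the tray floor, flat within 0.06 rad, at rest, released; the forceps and all other things within 30 mm of where they stood (horizontal distance between spatula and bay_spatula below 0.012 m and horizontal distance between spatula_end and bay_spatula_end below 0.012 m and height (world z) of each of spatula, spatula_end, spreader, spreader_end, scoop, scoop_end below 0.008 m and angle between each of spatula, spreader, scoop's own z axis and vertical below 0.06 rad and linear speed of each of spatula, spreader, scoop below 0.02 m/s and horizontal distance between spreader and bay_spreader below 0.012 m and horizontal distance between spreader_end and bay_spreader_end below 0.012 m and horizontal distance between scoop and bay_scoop below 0.012 m and horizontal distance between scoop_end and bay_scoop_end below 0.012 m and distance of each of forceps, milk_bottle, tall_bottle, dish_stack, beaker, single_dish, tip_box, pipette_bulb from where it was at the start of the episode below 0.03 m); the robot touches nothing.
It fails at once if the forceps or any other thing on the bench is moved more than 30 mm (distance of any of forceps, milk_bottle, tall_bottle, dish_stack, beaker, single_dish, tip_box, pipette_bulb from where it was at the start of the episode above 0.03 m).
It fails at once if a bottle, dish, beaker, tip box or bulb is tipped over (angle between any of milk_bottle, tall_bottle, dish_stack, beaker, single_dish, tip_box, pipette_bulb's own z axis and vertical above 0.4 rad).
It fails at once if a tool is let fall: moves faster than 0.6 m/s with no finger on it (a drop of about 20 mm) ((linear speed of spatula above 0.6 m/s and contact force between the fingers and spatula below 0.02 N) or (linear speed of spreader above 0.6 m/s and contact force between the fingers and spreader below 0.02 N) or (linear speed of scoop above 0.6 m/s and contact force between the fingers and scoop below 0.02 N)).
It also fails if it takes over 72 s, if anything falls off the work surface, if the arm or the gripper's body presses on something with over 40 N, if the wrist force passes 120 N, or if a joint passes its speed limit or range.

### The arm

A 7-joint arm with a two-finger parallel gripper is mounted at the origin on the work surface. World frame = base frame: x ahead of the robot, y to its left, z up, the work surface at z = 0. Lengths are in m, angles in rad, forces in N, time in s.
With the tool pointing down it reaches from about 0.4 to 0.875 m from the base axis. Payload 19.3 kg.
Tool frame: the origin (TCP) lies at the very end of the fingers, on their centre line; the grasp point (between the pads) lies 19 mm behind it; z points along the fingers, y is the line along which they close (so a half turn about z gives the same grasp; the last joint's range is limited). The gripper opens to 85 mm and grips with 20 to 120 N. Pads are 22 mm wide; open, the fingers measure 114 mm over their backs; the gripper's body (76 mm by 85 mm) begins 54 mm behind the grasp point. The pads swing forward as they close: fully open they stand 13 mm farther back than shut.
Start: joints at [-1.249, 0.521, -0.036, 1.599, 0.021, 1.021, -0.113], TCP at [0.239, 0.578, 0.231] pointing down, gripper open.
Joint ranges: [-2.91, 2.91], [-0.3, 2.13], [-1.5, 1.42], [0.17, 2.43], [-1.26, 4.41], [0.16, 1.93], [-2.52, 2.52]. Speed limits (rad/s): [1.89, 1.89, 2.39, 2.39, 3.01, 3.01, 3.01].

### API

Orientations are given as [roll, pitch, yaw] about the fixed x, y, z axes, in that order (R = Rz(yaw) Ry(pitch) Rx(roll)).
In Python, from workcell import monitor, optics, job_done gives the robot as it stands.
- The arm moves only by the shell command python3 -m handwheel 'ROWS' [FORCE]. ROWS is JSON, a list of rows, each an object of numbers: "dx", "dy", "dz": the shift along the tool's x, y, z in cm; "wx", "wy", "wz": the turn, a rotation vector about the tool's x, y, z in rad; "claw": the opening in per cent of the stroke, from 0 (shut) to 100 (fully open). A call has 1 to 8 rows; each row shifts and turns the commanded pose from where the row before left it, along the tool's axes as they then stand; what a row does not reach is not made up. A row lasts 1/8 s, in which the tool goes at most 62.5 mm and 10.7 degrees, less where a joint would pass 70% of its speed; a pose out of reach is approached as far as the arm can. A call with a gripper value outside its range is refused whole. The fingers move at their own pace and stop on an object; FORCE is the grip in N (left out, the last holds). Time passes only in rows, so rows that do not move let the fingers close. It gives the time, the measured TCP pose, the force, the opening and the grip force at its end, in the units of the state.
- monitor.observe(): the state, without advancing time (a new reading comes with each control period).
- optics.grab_frame(name): name is "scene" or "top"; returns a dict with "frame" (384x512x3 uint8, blue, green, red), "fovy" (degrees; the focal length in pixels is half the picture's height over the tangent of half this angle, whatever the lens; pixels are square), "cx", "cy" (the principal point, pixels), "R" (3x3) and "t" (3): a world point X has camera coordinates R X + t. Camera axes: x right, y down, z forward; pixel columns grow to the right and rows downward; lengths in m; the calibration is good to about 2 mm. A picture is of the moment at which its call begins. There is no depth.
- job_done(): hands the job in; it is judged then, once.
Trained networks look in the newest picture that a camera, given by its name, has taken for a name from the list of things; names that differ only in an ending like _2 or _b are one class to them, and where a whole thing is asked for, a point or a joint stands for the part that bears it (a point fixed in the world has none). Each returns a list of dicts, best first, with "p" (0 to 1); they miss things now and then, are a little off and sometimes report something else, mostly with a low value. They report only what shows in the picture. A call takes as long as a camera call. They do not tell look-alikes from the thing itself.
- optics.masks_of(name, camera): "region" (384x512 bool, what is visible of it) and "rect" ([left, top, width, height] in pixels, round what is visible of it).
The state is a dict: "clock": time; "qpos": joint angles; "qd": joint speeds; "joint_efforts": joint torques, N m; "position": TCP position; "tool_rot": TCP orientation; "force": force on the tool from outside, world axes, zero at the start; "moment": the same for the moment, N m; "grip_width": finger opening in m; "finger_force": force on a finger pad.
Only numpy, scipy, OpenCV 4.12 (cv2) and the standard library are available. Lean on these libraries where they do the work, as an engineer would, in place of code of your own. Each camera call takes 0.05 s, during which the arm holds its last target. There are 200 camera calls.

## Working session

There is one attempt and no reset: what is moved stays moved. The work goes in short steps, Python scripts to look and compute and a shell command to move; the robot and the scene stay as the last step left them, time stands still between calls to the robot, and variables do not carry over. Pictures are saved under pics/ and viewed, at most 10 in all, crops included, and the job is handed in when it is done.

```bash
mkdir -p pics; ls; cat > h.py <<'E'
import numpy as np,cv2
from workcell import monitor,optics,job_done
from scipy.spatial.transform import Rotation as Ro
def shot(c,fn=None):
    f=optics.grab_frame(c)
    if fn: cv2.imwrite(fn,f["frame"])
    return f
def cam(f):
    F=f["frame"].shape[0]/2/np.tan(np.radians(f["fovy"])/2)
    return F,np.array(f["R"]),np.array(f["t"])
def ray(f,u,v,z):
    F,R,t=cam(f); d=R.T@np.array([(u-f["cx"])/F,(v-f["cy"])/F,1]); o=-R.T@t
    return o+d*(z-o[2])/d[2]
def proj(f,X):
    F,R,t=cam(f); c=np.atleast_2d(X)@R.T+t
    return c[:,:2]/c[:,2:]*F+[f["cx"],f["cy"]]
E
python3 - <<'E'
from h import *
s=monitor.observe(); print(s)
fs={}
for c in("scene","top"):
    f=shot(c,f"pics/{c}0.png");F,R,t=cam(f);print(c,F,f["cx"],f["cy"],(-R.T@t).round(3),R.round(3).tolist())
    for n in["spatula","scoop","spreader","stand","tray","forceps","tall_bottle","milk_bottle","dish_stack","single_dish","beaker"]:
        for m in optics.masks_of(n,c)[:3]:
            v,u=np.nonzero(m["region"]); print(n,round(m["p"],2),m["rect"],len(u),u.mean().round(1),v.mean().round(1),ray(f,u.mean(),v.mean(),0.01)[:2].round(3))
E
```

```text
pics
{'clock': 0.0, 'qpos': array([-1.24922067,  0.5219866 , -0.0363257 ,  1.59998999,  0.02121488,
        1.0211104 , -0.11278516]), 'qd': array([ 1.93577781e-04, -1.72973751e-03,  2.13143892e-04, -1.12866714e-03,
       -9.93296773e-04,  3.83425360e-05, -1.14583864e-03]), 'joint_efforts': array([ 1.21269454e-04, -9.27066922e+01,  1.97986789e+00, -3.69946146e+01,
        1.77979062e-02,  7.83063238e-03,  7.63193430e-05]), 'position': array([0.23855596, 0.57732309, 0.23074929]), 'tool_rot': array([-3.14048765e+00,  9.28546796e-05,  2.74982789e+00]), 'force': array([-1.02716848, -0.10680705, -0.68584442]), 'moment': array([0.0091442 , 0.01769015, 0.00600975]), 'finger_force': 0.0, 'grip_width': 0.08529990749809335}
scene 440.19860567876094 252.97104397023077 194.42554437344006 [ 1.308 -0.837  1.28 ] [[0.711, 0.703, -0.02], [0.51, -0.535, -0.674], [-0.484, 0.469, -0.739]]
spatula 0.18 [285.2, 138.1, 57.3, 39.6] 1644 316.1 155.8 [0.515 0.31 ]
spreader 0.74 [96.3, 239.5, 46.9, 13.6] 103 115.7 248.3 [ 0.306 -0.55 ]
spreader 0.68 [253.6, 186.8, 7.0, 18.6] 49 256.4 195.0 [ 0.488 -0.025]
sp
[... 1605 characters left out ...]
5, 91.1, 88.0] 4233 117.6 220.4 [0.511 0.316]
forceps 0.69 [238.6, 113.5, 16.4, 25.4] 243 244.7 128.0 [ 0.798 -0.094]
forceps 0.54 [309.4, 160.7, 17.9, 16.5] 59 321.1 163.7 [ 0.662 -0.334]
tall_bottle 0.78 [226.1, 148.4, 20.7, 30.2] 498 235.7 164.1 [ 0.675 -0.059]
milk_bottle 0.84 [337.1, 131.5, 31.9, 32.8] 593 353.3 149.2 [ 0.706 -0.444]
milk_bottle 0.57 [173.2, 131.1, 45.0, 42.2] 1189 196.7 149.7 [0.73  0.065]
dish_stack 0.57 [287.8, 218.0, 32.5, 28.2] 741 302.6 231.6 [ 0.446 -0.256]
single_dish 0.81 [118.4, 259.2, 31.5, 28.8] 713 134.4 274.4 [0.343 0.261]
beaker 0.63 [81.5, 157.2, 29.8, 34.8] 617 95.7 175.2 [0.66  0.389]
beaker 0.45 [76.1, 178.1, 85.3, 85.7] 4314 117.6 220.4 [0.511 0.315]
```

```bash
python3 - <<'E'
import cv2
a=cv2.imread('pics/top0.png')
cv2.imwrite('pics/a1.png',cv2.resize(a[130:310,60:430],None,fx=2.15,fy=2.15,interpolation=cv2.INTER_CUBIC))
cv2.imwrite('pics/a2.png',cv2.resize(a[135:240,280:380],None,fx=5.5,fy=5.5,interpolation=cv2.INTER_CUBIC))
E
```

```text
(no output)
```

View pics/a1.png

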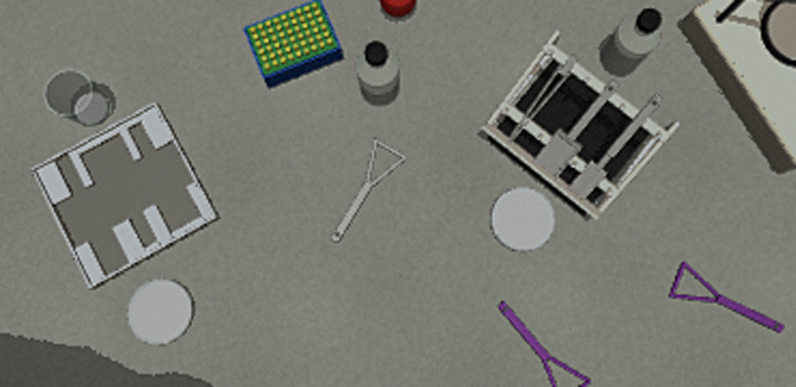

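View pics/a2.png

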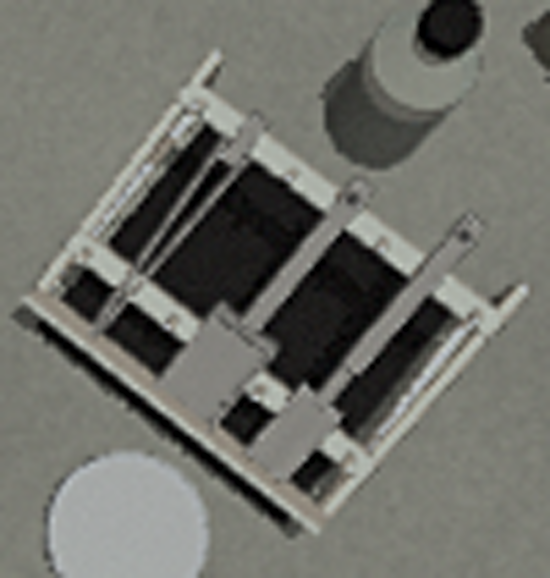

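```bash
cat >> h.py <<'E'
def box(x0,x1,y0,y1,z0,z1): return np.array([[x,y,z] for x in(x0,x1) for y in(y0,y1) for z in(z0,z1)])/1000
def rod(a,b,r=3): # rod as hull of two small boxes
    return np.vstack([box(a[0]-r,a[0]+r,a[1]-r,a[1]+r,0,6),box(b[0]-r,b[0]+r,b[1]-r,b[1]+r,0,6)])
M=dict(spatula=[box(-85,20,-6,6,0,10),box(20,43,-4,4,0,8),box(43,95,-14,14,0,3)],
 scoop=[box(-65,35,-6,6,0,10),box(35,95,-20,20,0,12)],
 spreader=[box(-65,33,-6,6,0,10),rod((36,0),(92,25)),rod((36,0),(92,-25)),rod((92,-25),(92,25))],
 tray=[box(-99,99,-100,100,0,20)])
def T(x,y,z,yaw,pitch=0,roll=0):
    m=np.eye(4);m[:3,:3]=Ro.from_euler('xyz',[roll,pitch,yaw]).as_matrix();m[:3,3]=x,y,z;return m
def tp(m,P): return np.atleast_2d(P)@m[:3,:3].T+m[:3,3]
K=4
def render(f,name,m):
    im=np.zeros((384*K,512*K),np.uint8)
    for b in M[name]:
        p=(proj(f,tp(m,b))+.5)*K-.5
        cv2.fillConvexPoly(im,cv2.convexHull((p*16).round().astype(np.int32)),1,shift=4)
    return cv2.resize(im.astype(np.float32),(512,384),interpolation=cv2.INTER_AREA)
def iou(a,b): return np.minimum(a,b).sum()/np.maximum(a,b).sum()
s35,c35=np.sin(np.radians(35)),np.cos(np.radians(35))
def stool(S,yoff): # tool in stand pose
    m=np.eye(4);m[:3,:3]=np.array([[-c35,0,-s35],[0,-1,0],[-s35,0,c35]]).T;m[:3,3]=0,yoff,.097
    return T(S[0],S[1],0,S[2])@m
E
cat > fit.py <<'E'
from h import *
from scipy.optimize import minimize
ft=shot("top"); mk=lambda n,c:optics.masks_of(n,c)
best=lambda n,c:mk(n,c)[0]["region"].astype(np.float32)
tt=best("tray","top");sc=best("scoop","top");sp=best("spatula","top")
sr=[m for m in mk("spreader","top") if m["rect"][0]<260][0]["region"].astype(np.float32)
fs=shot("scene"); ts=best("tray","scene")
def opt(fn,x0):
    best=None
    for d in(.015,.006):
        r=minimize(lambda p:-fn(p),x0,method="Nelder-Mead",options=dict(initial_simplex=np.vstack([x0]+[np.array(x0)+np.eye(3)[i]*[d,d,d*6] for i in range(3)]),xatol=1e-4,fatol=1e-5));x0=r.x
    return r.x,-r.fun
print("tray top",opt(lambda p:iou(render(ft,"tray",T(p[0],p[1],0,p[2])),tt),[.51,.31,.45]))
print("tray scene",opt(lambda p:iou(render(fs,"tray",T(p[0],p[1],0,p[2])),ts),[.51,.31,.45]))
tr,_=opt(lambda p:iou(render(ft,"tray",T(p[0],p[1],0,p[2])),tt)+iou(render(fs,"tray",T(p[0],p[1],0,p[2])),ts),[.51,.31,.45])
S0=[.56,-.34,np.radians(-38)]
for n,o,mm in(("scoop",0,sc),("spatula",-.06,sp)): print(n,opt(lambda p:iou(render(ft,n,stool(p,o)),mm),S0))
S,q=opt(lambda p:iou(render(ft,"scoop",stool(p,0)),sc)+iou(render(ft,"spatula",stool(p,-.06)),sp),S0)
print("stand",S,q)
P,q=opt(lambda p:iou(render(ft,"spreader",T(p[0],p[1],0,p[2])),sr),[.507,-.038,-.5]);print("spreader",P,q,"tray",tr)
np.savez("pose.npz",tray=tr,stand=S,spr=P)
L=[("tray",T(tr[0],tr[1],0,tr[2])),("spreader",T(P[0],P[1],0,P[2])),("scoop",stool(S,0)),("spatula",stool(S,-.06))]
for f,fn,(u0,u1,v0,v1),k in((ft,"top",(210,380,140,250),4.6),(fs,"scene",(160,360,120,310),3)):
    im=f["frame"][v0:v1,u0:u1]; im=cv2.resize(im,None,fx=k,fy=k,interpolation=cv2.INTER_CUBIC)
    for n,m in L:
        for b in M[n]:
            p=(proj(f,tp(m,b))-[u0,v0]+.5)*k
            cv2.polylines(im,[cv2.convexHull(p.round().astype(np.int32))],True,(0,0,255),1)
    cv2.imwrite(f"pics/fit_{fn}.png",im)
E
python3 fit.py
```

```text
tray top (array([0.51254568, 0.31398311, 0.47036363]), np.float64(0.9705852270126343))
tray scene (array([0.51057435, 0.31487471, 0.47760659]), np.float64(0.9723063707351685))
scoop (array([ 0.57149322, -0.34506037, -0.75538145]), np.float64(0.8378614187240601))
spatula (array([ 0.57154715, -0.33885286, -0.74690912]), np.float64(0.8628348708152771))
stand [ 0.57128654 -0.34055486 -0.74225634] 1.5358920097351074
spreader [ 0.48319186 -0.02046373 -0.5762044 ] 0.34815141558647156 tray [0.51177021 0.31417317 0.47048919]
```

View pics/fit_top.png

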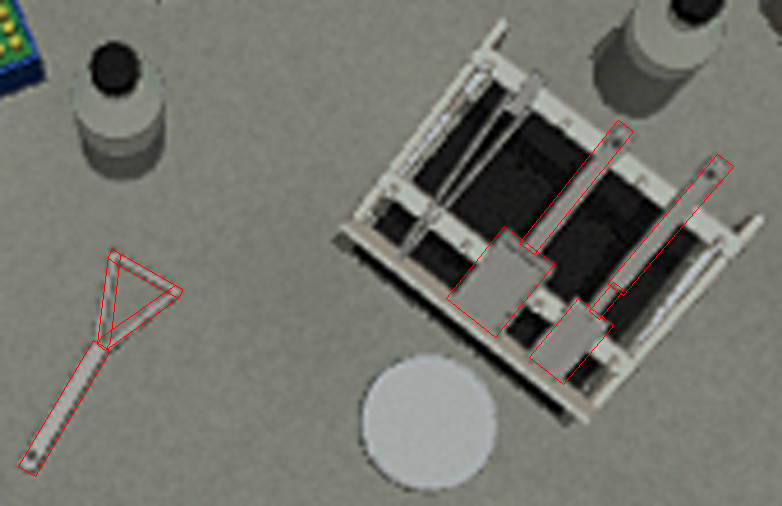

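View pics/fit_scene.png

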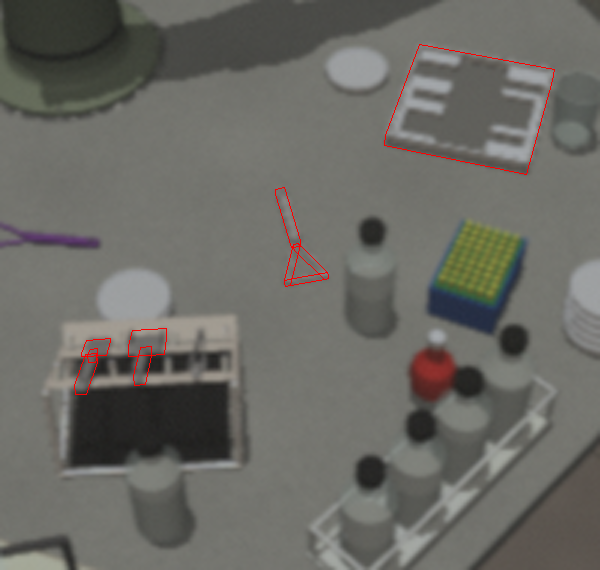

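```bash
cat >> h.py <<'E'
try: PZ=np.load("pose.npz")
except Exception: PZ=None
def down(x,y,z,yaw): return T(x,y,z,yaw,0,np.pi)
def cur():
    s=monitor.observe();return T(*s["position"],s["tool_rot"][2],s["tool_rot"][1],s["tool_rot"][0])
def plan(*Ts,start=None):
    c=cur() if start is None else start
    for t in Ts:
        w=Ro.from_matrix(c[:3,:3].T@t[:3,:3]).as_rotvec(); d=100*t[:3,:3].T@(t[:3,3]-c[:3,3])
        print("rot",w.round(3),"then shift cm",d.round(2),"| before-rot axes",(100*c[:3,:3].T@(t[:3,3]-c[:3,3])).round(2)); c=t
E
python3 - <<'E'
from h import *
P=PZ["spr"]
plan(down(P[0],P[1],.22,P[2]+np.pi),down(P[0],P[1],.0015,P[2]+np.pi))
E
```

```text
rot [-0.    -0.     0.184] then shift cm [-53.09 -36.83   1.13] | before-rot axes [-45.44 -45.94   1.13]
rot [0. 0. 0.] then shift cm [ 0.   -0.   21.85] | before-rot axes [ 0.   -0.   21.85]
```

```bash
python3 -m handwheel '[{"wz":0.092,"claw":50},{"wz":0.092,"claw":50},{"dx":-4,"dy":-2.8},{"dx":-4,"dy":-2.8},{"dx":-4,"dy":-2.8},{"dx":-4,"dy":-2.8},{"dx":-4,"dy":-2.8},{"dx":-4,"dy":-2.8}]' 40
python3 -m handwheel '[{"dx":-4,"dy":-2.8},{"dx":-4,"dy":-2.8},{"dx":-4,"dy":-2.8},{"dx":-4,"dy":-2.8},{"dx":-4,"dy":-2.8},{"dx":-4,"dy":-2.8},{"dx":-4,"dy":-2.8},{"dx":-1,"dy":-0.4}]'
python3 - <<'E'
from h import *
P=PZ["spr"]
plan(down(P[0],P[1],.0015,P[2]+np.pi)); print(monitor.observe())
E
```

```text
rot [-0.    -0.     0.184] then shift cm [-53.09 -36.83  22.98] | before-rot axes [-45.44 -45.94  22.98]
{'clock': 1.55, 'qpos': array([-1.24920232,  0.521417  , -0.0362975 ,  1.59948727,  0.021168  ,
        1.02107407, -0.11282029]), 'qd': array([-6.35119779e-04,  5.18630196e-04,  2.81190439e-04, -1.66149939e-03,
       -1.76432749e-03,  7.76149896e-04, -3.28661090e-05]), 'joint_efforts': array([-1.36555478e-03, -9.26863289e+01,  1.97773531e+00, -3.70269120e+01,
        1.80761574e-02,  1.93777661e-03, -3.35969435e-05]), 'position': array([0.23867068, 0.57763925, 0.23128477]), 'tool_rot': array([-3.14158847e+00, -2.79181567e-05,  2.74971633e+00]), 'force': array([-0.13794657,  0.10913109,  0.68690847]), 'moment': array([0.0655179 , 0.00764768, 0.01229889]), 'finger_force': 0.0, 'grip_width': 0.08522149220867174}schema error: expected keys dx, dy, dz, wx, wy, wz, claw
schema error: expected keys dx, dy, dz, wx, wy, wz, claw
```

```bash
python3 -m handwheel '[{"dx":0,"dy":0,"dz":0,"wx":0,"wy":0,"wz":0.092,"claw":50},{"dx":0,"dy":0,"dz":0,"wx":0,"wy":0,"wz":0.092,"claw":50},{"dx":-4,"dy":-2.8,"dz":0,"wx":0,"wy":0,"wz":0,"claw":50},{"dx":-4,"dy":-2.8,"dz":0,"wx":0,"wy":0,"wz":0,"claw":50},{"dx":-4,"dy":-2.8,"dz":0,"wx":0,"wy":0,"wz":0,"claw":50},{"dx":-4,"dy":-2.8,"dz":0,"wx":0,"wy":0,"wz":0,"claw":50},{"dx":-4,"dy":-2.8,"dz":0,"wx":0,"wy":0,"wz":0,"claw":50},{"dx":-4,"dy":-2.8,"dz":0,"wx":0,"wy":0,"wz":0,"claw":50}]' 40
python3 - <<'E'
from h import *
P=PZ["spr"]
plan(down(P[0],P[1],.0015,P[2]+np.pi)); print(monitor.observe()["qpos"])
E
```

```text
clock: 2.55
position: [0.349, 0.3046, 0.2315]
tool_rot: [3.141, 0.0, 2.566]
force: [0.4, 1.3, -0.1]
grip_width: 0.0428
finger_force: 0.0
rot [0.001 0.    0.   ] then shift cm [-28.97 -19.94  23.  ] | before-rot axes [-28.96 -19.97  22.99]
[-0.9017184   0.26450955  0.06774343  2.01277199 -0.0233079   0.86446767
  0.17373701]
```

```bash
python3 -m handwheel '[{"dx":-4,"dy":-2.8,"dz":0,"wx":0,"wy":0,"wz":0,"claw":50},{"dx":-4,"dy":-2.8,"dz":0,"wx":0,"wy":0,"wz":0,"claw":50},{"dx":-4,"dy":-2.8,"dz":0,"wx":0,"wy":0,"wz":0,"claw":50},{"dx":-4,"dy":-2.8,"dz":0,"wx":0,"wy":0,"wz":0,"claw":50},{"dx":-4,"dy":-2.8,"dz":0,"wx":0,"wy":0,"wz":0,"claw":50},{"dx":-4,"dy":-2.8,"dz":0,"wx":0,"wy":0,"wz":0,"claw":50},{"dx":-4,"dy":-2.8,"dz":2,"wx":0,"wy":0,"wz":0,"claw":50},{"dx":-0.5,"dy":-0.3,"dz":4,"wx":0,"wy":0,"wz":0,"claw":50}]'
python3 -m handwheel '[{"dx":0,"dy":0,"dz":5,"wx":0,"wy":0,"wz":0,"claw":40},{"dx":0,"dy":0,"dz":4,"wx":0,"wy":0,"wz":0,"claw":40},{"dx":0,"dy":0,"dz":3,"wx":0,"wy":0,"wz":0,"claw":40},{"dx":0,"dy":0,"dz":0,"wx":0,"wy":0,"wz":0,"claw":40},{"dx":0,"dy":0,"dz":0,"wx":0,"wy":0,"wz":0,"claw":40}]'
python3 - <<'E'
from h import *
P=PZ["spr"]
plan(down(P[0],P[1],.0015,P[2]+np.pi)); print(monitor.observe()["qpos"])
f=shot("top","pics/t2.png");cv2.imwrite("pics/t2c.png",cv2.resize(f["frame"][150:260,180:290],None,fx=5,fy=5,interpolation=cv2.INTER_CUBIC))
E
```

```text
clock: 3.55
position: [0.4809, -0.0191, 0.1716]
tool_rot: [3.14, 0.003, 2.562]
force: [1.0, 1.6, -2.5]
grip_width: 0.0427
finger_force: 0.0
clock: 4.18
position: [0.4797, -0.0161, 0.0523]
tool_rot: [3.141, 0.001, 2.566]
force: [0.2, -0.0, 0.5]
grip_width: 0.0341
finger_force: 0.0
rot [0.001 0.001 0.   ] then shift cm [-0.53 -0.17  5.08] | before-rot axes [-0.52 -0.17  5.08]
[-0.20915233  0.60130762  0.15784104  2.11246352 -0.209633    0.44114051
  1.10614425]
```

```bash
python3 -m handwheel '[{"dx":-0.5,"dy":-0.2,"dz":2,"wx":0,"wy":0,"wz":0,"claw":40},{"dx":0,"dy":0,"dz":2,"wx":0,"wy":0,"wz":0,"claw":40},{"dx":0,"dy":0,"dz":1,"wx":0,"wy":0,"wz":0,"claw":40},{"dx":0,"dy":0,"dz":0,"wx":0,"wy":0,"wz":0,"claw":40},{"dx":0,"dy":0,"dz":0,"wx":0,"wy":0,"wz":0,"claw":0},{"dx":0,"dy":0,"dz":0,"wx":0,"wy":0,"wz":0,"claw":0},{"dx":0,"dy":0,"dz":0,"wx":0,"wy":0,"wz":0,"claw":0}]' 60
python3 - <<'E'
from h import *
t=PZ["tray"];c=cur();print(c[:3,3])
plan(down(c[0,3],c[1,3],.24,t[2]+np.pi),down(t[0],t[1],.24,t[2]+np.pi))
E
```

```text
clock: 5.1
position: [0.4827, -0.0204, 0.0023]
tool_rot: [3.141, 0.001, 2.566]
force: [-2.2, 1.1, 10.8]
grip_width: 0.0095
finger_force: 58.7
[ 0.48270828 -0.02042965  0.00227273]
rot [ 0.000e+00  1.000e-03 -1.046e+00] then shift cm [ -0.     0.   -23.77] | before-rot axes [-2.000e-02  2.000e-02 -2.377e+01]
rot [0. 0. 0.] then shift cm [-17.76  28.51   0.  ] | before-rot axes [-17.76  28.51   0.  ]
```

```bash
python3 -m handwheel '[{"dx":0,"dy":0,"dz":-1,"wx":0,"wy":0,"wz":0,"claw":0},{"dx":0,"dy":0,"dz":-2,"wx":0,"wy":0,"wz":0,"claw":0},{"dx":0,"dy":0,"dz":-4,"wx":0,"wy":0,"wz":0,"claw":0},{"dx":0,"dy":0,"dz":-4,"wx":0,"wy":0,"wz":0,"claw":0},{"dx":0,"dy":0,"dz":-4,"wx":0,"wy":0,"wz":0,"claw":0},{"dx":0,"dy":0,"dz":-4,"wx":0,"wy":0,"wz":0,"claw":0},{"dx":0,"dy":0,"dz":-3,"wx":0,"wy":0,"wz":0,"claw":0},{"dx":0,"dy":0,"dz":0,"wx":0,"wy":0,"wz":0,"claw":0}]'
python3 -m handwheel '[{"dx":0,"dy":0,"dz":0,"wx":0,"wy":0,"wz":-0.13,"claw":0},{"dx":0,"dy":0,"dz":0,"wx":0,"wy":0,"wz":-0.13,"claw":0},{"dx":0,"dy":0,"dz":0,"wx":0,"wy":0,"wz":-0.13,"claw":0},{"dx":0,"dy":0,"dz":0,"wx":0,"wy":0,"wz":-0.13,"claw":0},{"dx":0,"dy":0,"dz":0,"wx":0,"wy":0,"wz":-0.13,"claw":0},{"dx":0,"dy":0,"dz":0,"wx":0,"wy":0,"wz":-0.13,"claw":0},{"dx":0,"dy":0,"dz":0,"wx":0,"wy":0,"wz":-0.13,"claw":0},{"dx":0,"dy":0,"dz":0,"wx":0,"wy":0,"wz":-0.136,"claw":0}]'
python3 - <<'E'
from h import *
t=PZ["tray"];c=cur();
plan(down(t[0],t[1],.22,t[2]+np.pi));print(monitor.observe()["qpos"])
f=shot("top","pics/t3.png")
cv2.imwrite("pics/t3c.png",cv2.resize(f["frame"][150:270,150:310],None,fx=4,fy=4,interpolation=cv2.INTER_CUBIC))
E
```

```text
clock: 6.1
position: [0.483, -0.0204, 0.2238]
tool_rot: [3.139, 0.003, 2.566]
force: [0.2, -0.2, -1.7]
grip_width: 0.0101
finger_force: 59.2
clock: 7.1
position: [0.4817, -0.0205, 0.2208]
tool_rot: [3.141, -0.001, -2.667]
force: [0.5, -0.0, -1.3]
grip_width: 0.01
finger_force: 59.1
rot [ 0.    -0.001  0.004] then shift cm [-17.85  28.47   0.08] | before-rot axes [-17.97  28.4    0.07]
[-0.1160473   0.3098694   0.04419688  1.9788949  -0.01793311  0.85429494
  1.98318292]
```

View pics/t3c.png

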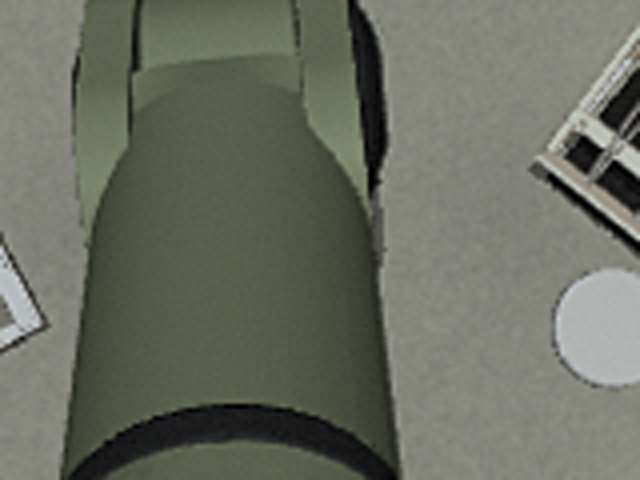

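```bash
python3 -m handwheel '[{"dx":-2.6,"dy":4.1,"dz":0,"wx":0,"wy":0,"wz":0,"claw":0},{"dx":-2.6,"dy":4.1,"dz":0,"wx":0,"wy":0,"wz":0,"claw":0},{"dx":-2.6,"dy":4.1,"dz":0,"wx":0,"wy":0,"wz":0,"claw":0},{"dx":-2.6,"dy":4.1,"dz":0,"wx":0,"wy":0,"wz":0,"claw":0},{"dx":-2.6,"dy":4.1,"dz":0,"wx":0,"wy":0,"wz":0,"claw":0},{"dx":-2.6,"dy":4.1,"dz":2,"wx":0,"wy":0,"wz":0,"claw":0},{"dx":-2.2,"dy":3.8,"dz":4,"wx":0,"wy":0,"wz":0,"claw":0},{"dx":0,"dy":0,"dz":5,"wx":0,"wy":0,"wz":0,"claw":0}]'
python3 -m handwheel '[{"dx":0,"dy":0,"dz":4,"wx":0,"wy":0,"wz":0,"claw":0},{"dx":0,"dy":0,"dz":0,"wx":0,"wy":0,"wz":0,"claw":0},{"dx":0,"dy":0,"dz":0,"wx":0,"wy":0,"wz":0,"claw":0}]'
cat >> h.py <<'E'
def bay(y): # world of bay origin
    t=PZ["tray"];return tp(T(t[0],t[1],0.004,t[2]),[0,y,0])[0]
def look(n,m,fn,u,k=4,c="scene"):
    f=shot(c);u0,u1,v0,v1=u;im=cv2.resize(f["frame"][v0:v1,u0:u1],None,fx=k,fy=k,interpolation=cv2.INTER_CUBIC)
    for b in M[n]:
        p=(proj(f,tp(m,b))-[u0,v0]+.5)*k;cv2.polylines(im,[cv2.convexHull(p.round().astype(np.int32))],True,(0,0,255),1)
    cv2.imwrite(fn,im)
E
python3 - <<'E'
from h import *
t=PZ["tray"];c=cur();plan(down(t[0],t[1],.0063,t[2]+np.pi));print(monitor.observe()["qpos"])
g=T(0,0,0.0022,0,0,np.pi); g[:3,:3]=Ro.from_euler('xyz',[np.pi,0,np.pi]).as_matrix()
m=c@np.linalg.inv(T(0,0,.0022,np.pi,0,np.pi)); print(m)
look("spreader",m,"pics/s4.png",(240,390,90,200),5)
E
```

```text
clock: 8.15
position: [0.5114, 0.3172, 0.1099]
tool_rot: [3.14, 0.001, -2.67]
force: [-0.1, -1.1, -1.1]
grip_width: 0.0099
finger_force: 59.1
clock: 8.52
position: [0.5128, 0.3135, 0.0726]
tool_rot: [3.142, 0.001, -2.673]
force: [-0.1, 0.8, -0.2]
grip_width: 0.0101
finger_force: 59.1
rot [ 0.     0.001 -0.001] then shift cm [0.07 0.1  6.63] | before-rot axes [0.07 0.1  6.63]
[-0.61988431  0.68652634 -0.03996792  1.78130574  0.04088552  0.67346615
  1.35709032]
[[ 8.92003870e-01 -4.52026719e-01 -9.70452721e-04  5.12831195e-01]
 [ 4.52026409e-01  8.92004397e-01 -5.30159899e-04  3.13535318e-01]
 [ 1.10529453e-03  3.42344224e-05  9.99999389e-01  7.04291398e-02]
 [ 0.00000000e+00  0.00000000e+00  0.00000000e+00  1.00000000e+00]]
```

View pics/s4.png

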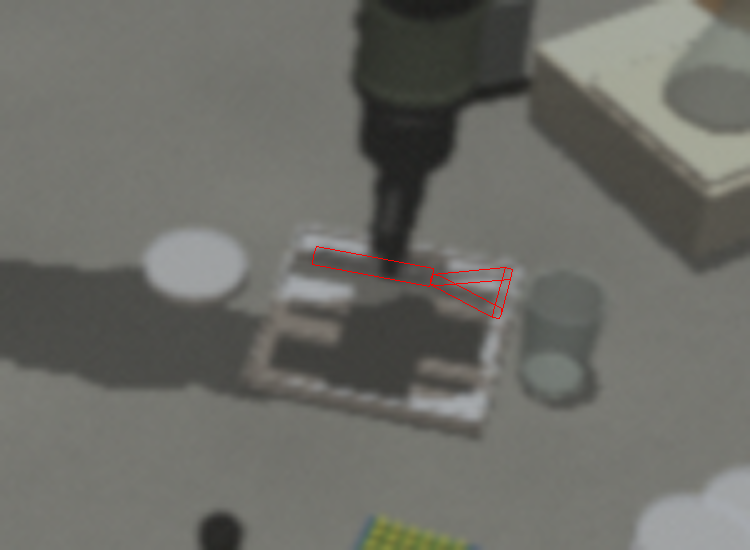

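```bash
python3 -m handwheel '[{"dx":0.1,"dy":0.1,"dz":2,"wx":0,"wy":0,"wz":0,"claw":0},{"dx":0,"dy":0,"dz":2,"wx":0,"wy":0,"wz":0,"claw":0},{"dx":0,"dy":0,"dz":1.5,"wx":0,"wy":0,"wz":0,"claw":0},{"dx":0,"dy":0,"dz":0.6,"wx":0,"wy":0,"wz":0,"claw":0},{"dx":0,"dy":0,"dz":0.3,"wx":0,"wy":0,"wz":0,"claw":0},{"dx":0,"dy":0,"dz":0.2,"wx":0,"wy":0,"wz":0,"claw":0},{"dx":0,"dy":0,"dz":0,"wx":0,"wy":0,"wz":0,"claw":0},{"dx":0,"dy":0,"dz":0,"wx":0,"wy":0,"wz":0,"claw":0}]'
```

```text
clock: 9.57
position: [0.5124, 0.3145, 0.0083]
tool_rot: [3.141, 0.004, -2.672]
force: [-9.9, -6.7, 49.7]
grip_width: 0.0099
finger_force: 70.0
```

```bash
python3 -m handwheel '[{"dx":0,"dy":0,"dz":-0.15,"wx":0,"wy":0,"wz":0,"claw":0},{"dx":0,"dy":0,"dz":0,"wx":0,"wy":0,"wz":0,"claw":0}]'
python3 -m handwheel '[{"dx":0,"dy":0,"dz":0,"wx":0,"wy":0,"wz":0,"claw":18},{"dx":0,"dy":0,"dz":0,"wx":0,"wy":0,"wz":0,"claw":25},{"dx":0,"dy":0,"dz":0,"wx":0,"wy":0,"wz":0,"claw":35},{"dx":0,"dy":0,"dz":0,"wx":0,"wy":0,"wz":0,"claw":35},{"dx":0,"dy":0,"dz":-2,"wx":0,"wy":0,"wz":0,"claw":35},{"dx":0,"dy":0,"dz":-5,"wx":0,"wy":0,"wz":0,"claw":35},{"dx":0,"dy":0,"dz":-5,"wx":0,"wy":0,"wz":0,"claw":35},{"dx":0,"dy":0,"dz":-5,"wx":0,"wy":0,"wz":0,"claw":35}]'
python3 - <<'E'
from h import *
t=PZ["tray"];S=PZ["stand"];c=cur()
m=stool(S,0); g=m@T(0,0,.0015,0,0,np.pi); h=m@T(0,0,.10,0,0,np.pi)
h2=h.copy();h2[2,3]=.28
y=np.arctan2(h[1,0],h[0,0]);print("scoop yaw",y)
plan(down(.50,.02,.28,y),down(h[0,3],h[1,3],.28,y),h2,h,g)
cam_=shot("scene");m2=T(t[0],t[1],.004,t[2])
look("spreader",m2,"pics/s5.png",(280,360,125,190),8)
E
```

```text
clock: 9.82
position: [0.5123, 0.3145, 0.0086]
tool_rot: [3.141, 0.003, -2.672]
force: [-1.8, -2.6, 21.8]
grip_width: 0.0099
finger_force: 66.6
clock: 10.82
position: [0.5109, 0.3137, 0.1799]
tool_rot: [3.141, 0.001, -2.672]
force: [0.5, -0.2, -0.9]
grip_width: 0.0302
finger_force: 0.0
scoop yaw 2.3993363144467885
rot [1.000e-03 1.000e-03 1.212e+00] then shift cm [-19.05 -22.38 -10.01] | before-rot axes [ 14.26 -25.69 -10.03]
rot [0. 0. 0.] then shift cm [-23.89 -21.75  -0.  ] | before-rot axes [-23.89 -21.75  -0.  ]
rot [-0.    -0.611 -0.   ] then shift cm [0. 0. 0.] | before-rot axes [0. 0. 0.]
rot [0. 0. 0.] then shift cm [ 5.8  -0.    8.28] | before-rot axes [ 5.8  -0.    8.28]
rot [0. 0. 0.] then shift cm [-0.   -0.    9.85] | before-rot axes [-0.   -0.    9.85]
```

View pics/s5.png

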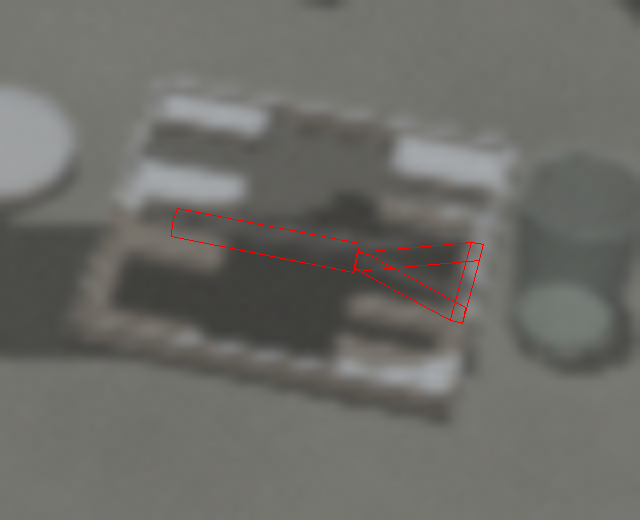

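```bash
python3 -m handwheel '[{"dx":0,"dy":0,"dz":-1.3,"wx":0,"wy":0,"wz":0.15,"claw":45},{"dx":0,"dy":0,"dz":-1.3,"wx":0,"wy":0,"wz":0.15,"claw":45},{"dx":0,"dy":0,"dz":-1.3,"wx":0,"wy":0,"wz":0.15,"claw":45},{"dx":0,"dy":0,"dz":-1.3,"wx":0,"wy":0,"wz":0.15,"claw":45},{"dx":0,"dy":0,"dz":-1.3,"wx":0,"wy":0,"wz":0.15,"claw":45},{"dx":0,"dy":0,"dz":-1.3,"wx":0,"wy":0,"wz":0.15,"claw":45},{"dx":0,"dy":0,"dz":-1.3,"wx":0,"wy":0,"wz":0.15,"claw":45},{"dx":0,"dy":0,"dz":-1,"wx":0,"wy":0,"wz":0.162,"claw":45}]'
python3 -m handwheel '[{"dx":-3.6,"dy":-3.7,"dz":0,"wx":0,"wy":0,"wz":0,"claw":45},{"dx":-3.6,"dy":-3.7,"dz":0,"wx":0,"wy":0,"wz":0,"claw":45},{"dx":-3.6,"dy":-3.7,"dz":0,"wx":0,"wy":0,"wz":0,"claw":45},{"dx":-3.6,"dy":-3.7,"dz":0,"wx":0,"wy":0,"wz":0,"claw":45},{"dx":-3.6,"dy":-3.7,"dz":0,"wx":0,"wy":0,"wz":0,"claw":45},{"dx":-3.6,"dy":-3.7,"dz":0,"wx":0,"wy":0,"wz":0,"claw":45},{"dx":-3.6,"dy":-3.7,"dz":0,"wx":0,"wy":0,"wz":0,"claw":45},{"dx":-3.6,"dy":-3.7,"dz":0,"wx":0,"wy":0,"wz":0,"claw":45}]'
python3 -m handwheel '[{"dx":-3.6,"dy":-3.7,"dz":0,"wx":0,"wy":0,"wz":0,"claw":45},{"dx":-3.6,"dy":-3.7,"dz":0,"wx":0,"wy":0,"wz":0,"claw":45},{"dx":-3.6,"dy":-3.7,"dz":0,"wx":0,"wy":0,"wz":0,"claw":45},{"dx":-3.3,"dy":-3.4,"dz":0,"wx":0,"wy":0,"wz":0,"claw":45},{"dx":0,"dy":0,"dz":0,"wx":0,"wy":0,"wz":0,"claw":45}]'
python3 - <<'E'
from h import *
S=PZ["stand"]
m=stool(S,0); g=m@T(0,0,.0015,0,0,np.pi); h=m@T(0,0,.10,0,0,np.pi)
h2=h.copy();h2[2,3]=.28;print(monitor.observe()["qpos"])
plan(h2,h,g)
E
```

```text
clock: 11.92
position: [0.5107, 0.3137, 0.2794]
tool_rot: [3.141, -0.0, 2.395]
force: [-0.4, 0.3, 0.1]
grip_width: 0.0386
finger_force: 0.0
clock: 12.92
position: [0.5229, -0.1005, 0.2789]
tool_rot: [3.14, 0.0, 2.4]
force: [1.0, -0.3, -0.4]
grip_width: 0.0384
finger_force: 0.0
clock: 13.55
position: [0.5279, -0.3047, 0.2786]
tool_rot: [-3.141, 0.001, 2.395]
force: [-0.0, 0.7, -0.8]
grip_width: 0.0381
finger_force: 0.0
[ 0.12748502  0.4845826   0.44050782  1.60528724 -0.22373198  1.10137794
  1.44924502]
rot [-0.002 -0.61  -0.004] then shift cm [ 0.02  0.29 -0.18] | before-rot axes [ 0.12  0.29 -0.14]
rot [0. 0. 0.] then shift cm [ 5.8  -0.    8.28] | before-rot axes [ 5.8  -0.    8.28]
rot [0. 0. 0.] then shift cm [-0.   -0.    9.85] | before-rot axes [-0.   -0.    9.85]
```

```bash
python3 -m handwheel '[{"dx":0,"dy":0.3,"dz":0,"wx":0,"wy":-0.12,"wz":0,"claw":45},{"dx":0,"dy":0,"dz":0,"wx":0,"wy":-0.12,"wz":0,"claw":45},{"dx":0,"dy":0,"dz":0,"wx":0,"wy":-0.12,"wz":0,"claw":45},{"dx":0,"dy":0,"dz":0,"wx":0,"wy":-0.12,"wz":0,"claw":45},{"dx":0,"dy":0,"dz":0,"wx":0,"wy":-0.13,"wz":-0.004,"claw":45},{"dx":2.9,"dy":0,"dz":4,"wx":0,"wy":0,"wz":0,"claw":45},{"dx":2.9,"dy":0,"dz":4,"wx":0,"wy":0,"wz":0,"claw":45},{"dx":0,"dy":0,"dz":0,"wx":0,"wy":0,"wz":0,"claw":45}]'
python3 - <<'E'
from h import *
S=PZ["stand"]
m=stool(S,0); g=m@T(0,0,.0015,0,0,np.pi);print(monitor.observe()["qpos"])
plan(g)
look("scoop",m,"pics/s6.png",(160,270,190,290),6)
E
```

```text
clock: 14.55
position: [0.5253, -0.3073, 0.2428]
tool_rot: [-3.101, 0.613, 2.409]
force: [-0.3, 0.6, 0.3]
grip_width: 0.0385
finger_force: 0.0
[-0.151367    0.32361108  0.52310534  2.16010758  0.68031457  0.19145558
  0.49156526]
rot [-0.035  0.003  0.008] then shift cm [ 3.74  0.66 15.02] | before-rot axes [ 3.78  1.21 14.98]
```

View pics/s6.png

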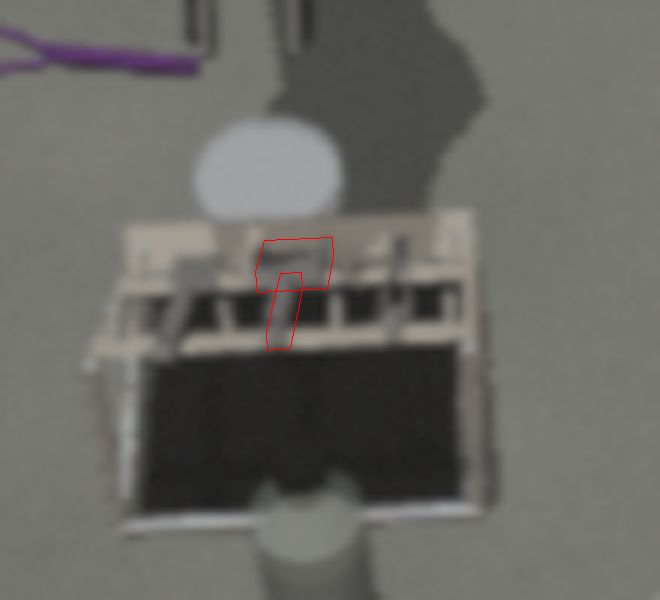

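```bash
cat > kin.py <<'E'
from h import *
from scipy.optimize import least_squares
import itertools
s=monitor.observe()
D=[([-1.24922067,.5219866,-.0363257,1.59998999,.02121488,1.0211104,-.11278516],[.23855596,.57732309,.23074929],[3.1411,0,2.7498]),
([-0.9017184,.26450955,.06774343,2.01277199,-.0233079,.86446767,.17373701],[.349,.3046,.2315],[3.141,0,2.566]),
([-.20915233,.60130762,.15784104,2.11246352,-.209633,.44114051,1.10614425],[.4797,-.0161,.0523],[3.141,.001,2.566]),
([-.1160473,.3098694,.04419688,1.9788949,-.01793311,.85429494,1.98318292],[.4817,-.0205,.2208],[3.141,-.001,-2.667]),
([-.61988431,.68652634,-.03996792,1.78130574,.04088552,.67346615,1.35709032],[.5128,.3135,.0726],[3.142,.001,-2.673]),
([.12748502,.4845826,.44050782,1.60528724,-.22373198,1.10137794,1.44924502],[.5279,-.3047,.2786],[-3.141,.001,2.395]),
(s["qpos"],s["position"],s["tool_rot"])]
def fk(q,p,sg):
    d1,L1,L2,d7,a,b,o1,o7=p
    R=lambda ax,an:Ro.from_euler(ax,an).as_matrix()
    m=R('z',sg[0]*q[0]+o1);x=np.array([0,0,d1]);m=m@R('y',q[1]);x=x+m@[0,0,L1];m=m@R('z',sg[1]*q[2]);x=x+m@[a,0,0]
    m=m@R('y',q[3]);x=x+m@[b,0,L2];m=m@R('z',sg[2]*q[4])@R('y',q[5]);x=x+m@[0,0,d7];return x,m@R('z',sg[3]*q[6]+o7)
def res(p,sg):
    o=[]
    for q,x,e in D:
        X,m=fk(q,p,sg);o+=list((X-x)*3)+list((m-Ro.from_euler('xyz',e).as_matrix()).ravel())
    return o
best=None
for sg in itertools.product((1,-1),repeat=4):
  for o7 in(0,1.57,3.14,-1.57):
    r=least_squares(res,[.3,.53,.42,.3,0,0,0,o7],args=(sg,),max_nfev=60)
    if best is None or r.cost<best[0]: best=(r.cost,r.x,sg)
print(best); print(np.abs(res(best[1],best[2])).max())
import pickle;pickle.dump(best,open("kin.pkl","wb"))
lo=np.array([-2.91,-.3,-1.5,.17,-1.26,.16,-2.52])+.02;hi=np.array([2.91,2.13,1.42,2.43,4.41,1.93,2.52])-.02
def ik(Tt,q0,n=20):
    rng=np.random.default_rng(0);bb=None
    for k in range(n):
        st=np.clip(q0 if k==0 else q0+rng.normal(0,.6,7),lo+.01,hi-.01)
        def f(q):
            X,m=fk(q,best[1],best[2]);return list((X-Tt[:3,3])*5)+list((m-Tt[:3,:3]).ravel())+list(.002*(q-q0))
        r=least_squares(f,st,bounds=(lo,hi));X,m=fk(r.x,best[1],best[2])
        e=(np.linalg.norm(X-Tt[:3,3])*1000,np.degrees(Ro.from_matrix(m.T@Tt[:3,:3]).magnitude()))
        if bb is None or r.cost<bb[0]: bb=(r.cost,e,r.x)
    return bb
if __name__=="__main__":
    S=PZ["stand"];q=np.array(s["qpos"])
    for y in(0,-.06):
        for dz in(.0015,.03,.10):
            for fl in(0,np.pi):
                b=ik(stool(S,y)@T(0,0,dz,fl,0,np.pi),q);print(y,dz,fl,np.round(b[1],2),b[2].round(2))
E
python3 kin.py
```

```text
(np.float64(0.006225051467978164), array([ 0.3389375 ,  0.52437115,  0.41794749,  0.34310556,  0.00603623,
       -0.00567342, -0.09915321,  1.47419464]), (-1, -1, -1, -1))
0.055412931142663616
0 0.0015 0 [0. 0.] [ 0.64  0.65 -0.38  2.13  2.11  0.43 -0.8 ]
0 0.0015 3.141592653589793 [0. 0.] [0.3  0.62 0.08 2.13 2.56 0.23 1.78]
0 0.03 0 [0. 0.] [ 0.6   0.58 -0.34  2.16  2.06  0.38 -0.79]
0 0.03 3.141592653589793 [0. 0.] [0.26 0.56 0.11 2.16 2.51 0.2  1.82]
0 0.1 0 [0. 0.] [ 0.39  0.4  -0.09  2.23  1.87  0.23 -0.67]
0 0.1 3.141592653589793 [0. 0.] [0.28 0.4  0.05 2.23 1.95 0.18 2.38]
-0.06 0.0015 0 [0. 0.] [ 0.86  0.66 -0.51  2.17  2.19  0.44 -0.74]
-0.06 0.0015 3.141592653589793 [0. 0.] [ 0.5   0.61 -0.02  2.17  2.71  0.26  1.76]
-0.06 0.03 0 [0. 0.] [ 0.84  0.59 -0.48  2.2   2.15  0.4  -0.74]
-0.06 0.03 3.141592653589793 [0. 0.] [ 0.48  0.54 -0.01  2.2   2.67  0.23  1.79]
-0.06 0.1 0 [0. 0.] [ 0.72  0.39 -0.32  2.26  2.01  0.25 -0.66]
-0.06 0.1 3.141592653589793 [0. 0.] [ 0.54  0.38 -0.11  2.26  2.19  0.18  2.28]
```

```bash
python3 -m handwheel '[{"dx":0.6,"dy":0.2,"dz":0.8,"wx":-0.01,"wy":0,"wz":0,"claw":45},{"dx":0.6,"dy":0.2,"dz":0.8,"wx":-0.01,"wy":0,"wz":0,"claw":45},{"dx":0.6,"dy":0.1,"dz":0.8,"wx":-0.01,"wy":0,"wz":0,"claw":45},{"dx":0.6,"dy":0.1,"dz":0.8,"wx":0,"wy":0,"wz":0,"claw":45},{"dx":0.6,"dy":0,"dz":0.8,"wx":0,"wy":0,"wz":0,"claw":45},{"dx":0.6,"dy":0,"dz":0.8,"wx":0,"wy":0,"wz":0,"claw":45},{"dx":0,"dy":0,"dz":0,"wx":0,"wy":0,"wz":0,"claw":45}]'
cat > pl.py <<'E'
from h import *
import sys
y=float(sys.argv[1]);z=float(sys.argv[2])
plan(stool(PZ["stand"],y)@T(0,0,z,0,0,np.pi));print(monitor.observe()["qpos"].round(3))
E
python3 pl.py 0 .0015
```

```text
clock: 15.48
position: [0.5276, -0.3038, 0.1834]
tool_rot: [-3.13, 0.615, 2.407]
force: [0.9, -0.3, 1.5]
grip_width: 0.0383
finger_force: 0.0
rot [-0.007  0.004  0.007] then shift cm [ 0.28  0.24 10.2 ] | before-rot axes [ 0.32  0.31 10.2 ]
[ 0.098  0.404  0.231  2.208  1.68   0.174 -0.513]
```

```bash
python3 -m handwheel '[{"dx":0.3,"dy":0.3,"dz":1,"wx":0,"wy":0,"wz":0,"claw":45},{"dx":0,"dy":0,"dz":1,"wx":0,"wy":0,"wz":0,"claw":45},{"dx":0,"dy":0,"dz":1,"wx":0,"wy":0,"wz":0,"claw":45},{"dx":0,"dy":0,"dz":1,"wx":0,"wy":0,"wz":0,"claw":45},{"dx":0,"dy":0,"dz":1,"wx":0,"wy":0,"wz":0,"claw":45},{"dx":0,"dy":0,"dz":1,"wx":0,"wy":0,"wz":0,"claw":45},{"dx":0,"dy":0,"dz":0,"wx":0,"wy":0,"wz":0,"claw":45}]'
python3 pl.py 0 .0015
```

```text
clock: 16.35
position: [0.5531, -0.3233, 0.1316]
tool_rot: [-3.131, 0.614, 2.408]
force: [-0.9, 0.9, -0.4]
grip_width: 0.0385
finger_force: 0.0
rot [-0.006  0.003  0.007] then shift cm [-0.07 -0.04  4.12] | before-rot axes [-0.05 -0.02  4.12]
[ 0.297  0.532  0.015  2.153  1.987  0.266 -0.788]
```

```bash
python3 -m handwheel '[{"dx":0,"dy":0,"dz":1.5,"wx":0,"wy":0,"wz":0,"claw":45},{"dx":0,"dy":0,"dz":1.5,"wx":0,"wy":0,"wz":0,"claw":45},{"dx":0,"dy":0,"dz":1.2,"wx":0,"wy":0,"wz":0,"claw":45},{"dx":0,"dy":0,"dz":0,"wx":0,"wy":0,"wz":0,"claw":45},{"dx":0,"dy":0,"dz":0,"wx":0,"wy":0,"wz":0,"claw":45},{"dx":0,"dy":0,"dz":0,"wx":0,"wy":0,"wz":0,"claw":20},{"dx":0,"dy":0,"dz":0,"wx":0,"wy":0,"wz":0,"claw":0},{"dx":0,"dy":0,"dz":0,"wx":0,"wy":0,"wz":0,"claw":0}]'
python3 pl.py 0 .0015
```

```text
clock: 17.35
position: [0.5711, -0.3393, 0.0984]
tool_rot: [-3.131, 0.615, 2.408]
force: [-4.7, 2.2, 7.7]
grip_width: 0.01
finger_force: 58.8
rot [-0.005  0.004  0.007] then shift cm [-0.01 -0.08  0.02] | before-rot axes [-0.01 -0.08  0.02]
[ 0.376  0.62  -0.061  2.105  2.091  0.312 -0.861]
```

```bash
python3 -m handwheel '[{"dx":0,"dy":0,"dz":-0.5,"wx":0,"wy":0,"wz":0,"claw":0},{"dx":0,"dy":0,"dz":-1,"wx":0,"wy":0,"wz":0,"claw":0},{"dx":0,"dy":0,"dz":-1.3,"wx":0,"wy":0,"wz":0,"claw":0},{"dx":0,"dy":0,"dz":-1.3,"wx":0,"wy":0,"wz":0,"claw":0},{"dx":0,"dy":0,"dz":-1.3,"wx":0,"wy":0,"wz":0,"claw":0},{"dx":-0.5,"dy":0,"dz":-1.3,"wx":0,"wy":0,"wz":0,"claw":0},{"dx":-0.8,"dy":0,"dz":-1.1,"wx":0,"wy":0,"wz":0,"claw":0},{"dx":-0.8,"dy":0,"dz":-1.1,"wx":0,"wy":0,"wz":0,"claw":0}]'
python3 -m handwheel '[{"dx":-0.8,"dy":0,"dz":-1.1,"wx":0,"wy":0,"wz":0,"claw":0},{"dx":-0.8,"dy":0,"dz":-1.1,"wx":0,"wy":0,"wz":0,"claw":0},{"dx":-0.8,"dy":0,"dz":-1.1,"wx":0,"wy":0,"wz":0,"claw":0},{"dx":-0.8,"dy":0,"dz":-1.1,"wx":0,"wy":0,"wz":0,"claw":0},{"dx":-0.6,"dy":0,"dz":-1,"wx":0,"wy":0,"wz":0,"claw":0},{"dx":0,"dy":0,"dz":0,"wx":0,"wy":0,"wz":0,"claw":0}]'
python3 -m handwheel '[{"dx":0,"dy":0,"dz":0,"wx":0,"wy":0.08,"wz":0,"claw":0},{"dx":0,"dy":0,"dz":0,"wx":0,"wy":0.08,"wz":0,"claw":0},{"dx":0,"dy":0,"dz":0,"wx":0,"wy":0.08,"wz":0,"claw":0},{"dx":0,"dy":0,"dz":0,"wx":0,"wy":0.08,"wz":0,"claw":0},{"dx":0,"dy":0,"dz":0,"wx":0,"wy":0.08,"wz":0,"claw":0},{"dx":0,"dy":0,"dz":0,"wx":0,"wy":0.08,"wz":0,"claw":0},{"dx":0,"dy":0,"dz":0,"wx":0,"wy":0.08,"wz":0,"claw":0}]'
python3 - <<'E'
from h import *
b=bay(-.056);t=PZ["tray"];c=cur();print(b,monitor.observe()["qpos"].round(3))
y0=Ro.from_matrix(c[:3,:3]).as_euler('xyz')[2]
plan(down(c[0,3],c[1,3],.27,t[2]+np.pi),down(b[0],b[1],.27,t[2]+np.pi))
E
```

```text
clock: 18.35
position: [0.5462, -0.3152, 0.1837]
tool_rot: [-3.132, 0.615, 2.408]
force: [-0.9, -0.4, -0.7]
grip_width: 0.0098
finger_force: 59.4
clock: 19.1
position: [0.5466, -0.3153, 0.2499]
tool_rot: [-3.133, 0.616, 2.407]
force: [-0.1, -0.2, -1.7]
grip_width: 0.0102
finger_force: 59.4
clock: 19.98
position: [0.5462, -0.3159, 0.2481]
tool_rot: [-3.131, 0.055, 2.402]
force: [0.3, -0.2, -1.2]
grip_width: 0.0101
finger_force: 59.3
[0.53715626 0.26425776 0.004     ] [ 0.651  0.505 -0.344  1.6    0.228  1.025  1.067]
rot [-0.042  0.042 -1.21 ] then shift cm [-0.    0.   -2.19] | before-rot axes [-0.12 -0.02 -2.19]
rot [0. 0. 0.] then shift cm [-25.49  52.12   0.  ] | before-rot axes [-25.49  52.12   0.  ]
```

```bash
python3 -m handwheel '[{"dx":0,"dy":0,"dz":-0.5,"wx":-0.01,"wy":0.055,"wz":0,"claw":0},{"dx":0,"dy":0,"dz":-0.5,"wx":0,"wy":0,"wz":-0.17,"claw":0},{"dx":0,"dy":0,"dz":-0.5,"wx":0,"wy":0,"wz":-0.17,"claw":0},{"dx":0,"dy":0,"dz":-0.5,"wx":0,"wy":0,"wz":-0.17,"claw":0},{"dx":0,"dy":0,"dz":0,"wx":0,"wy":0,"wz":-0.17,"claw":0},{"dx":0,"dy":0,"dz":0,"wx":0,"wy":0,"wz":-0.17,"claw":0},{"dx":0,"dy":0,"dz":0,"wx":0,"wy":0,"wz":-0.17,"claw":0},{"dx":0,"dy":0,"dz":0,"wx":0,"wy":0,"wz":-0.19,"claw":0}]'
python3 -m handwheel '[{"dx":-2.3,"dy":4.7,"dz":0,"wx":0,"wy":0,"wz":0,"claw":0},{"dx":-2.3,"dy":4.7,"dz":0,"wx":0,"wy":0,"wz":0,"claw":0},{"dx":-2.3,"dy":4.7,"dz":0,"wx":0,"wy":0,"wz":0,"claw":0},{"dx":-2.3,"dy":4.7,"dz":0,"wx":0,"wy":0,"wz":0,"claw":0},{"dx":-2.3,"dy":4.7,"dz":0,"wx":0,"wy":0,"wz":0,"claw":0},{"dx":-2.3,"dy":4.7,"dz":0,"wx":0,"wy":0,"wz":0,"claw":0},{"dx":-2.3,"dy":4.7,"dz":0,"wx":0,"wy":0,"wz":0,"claw":0},{"dx":-2.3,"dy":4.7,"dz":0,"wx":0,"wy":0,"wz":0,"claw":0}]'
cat > pb.py <<'E'
from h import *
import sys
b=bay(float(sys.argv[1]));t=PZ["tray"];print(monitor.observe()["qpos"].round(3))
plan(down(b[0],b[1],float(sys.argv[2]),t[2]+np.pi))
E
python3 pb.py -.056 .08
```

```text
clock: 20.98
position: [0.5461, -0.3155, 0.2677]
tool_rot: [-3.139, 0.0, -2.669]
force: [0.3, -0.1, -1.4]
grip_width: 0.0099
finger_force: 59.3
clock: 21.98
position: [0.5408, 0.1044, 0.2675]
tool_rot: [-3.138, 0.002, -2.675]
force: [1.7, 0.1, -1.5]
grip_width: 0.01
finger_force: 59.3
[ 0.241  0.445 -0.74   1.73   0.337  1.095  1.431]
rot [-0.004  0.002 -0.004] then shift cm [-6.92 14.41 18.75] | before-rot axes [-6.84 14.5  18.7 ]
```

```bash
python3 -m handwheel '[{"dx":-2.3,"dy":4.8,"dz":0,"wx":-0.004,"wy":0.002,"wz":-0.004,"claw":0},{"dx":-2.3,"dy":4.8,"dz":3,"wx":0,"wy":0,"wz":0,"claw":0},{"dx":-2.3,"dy":4.8,"dz":3.7,"wx":0,"wy":0,"wz":0,"claw":0},{"dx":0,"dy":0,"dz":4,"wx":0,"wy":0,"wz":0,"claw":0},{"dx":0,"dy":0,"dz":4,"wx":0,"wy":0,"wz":0,"claw":0},{"dx":0,"dy":0,"dz":4,"wx":0,"wy":0,"wz":0,"claw":0},{"dx":0,"dy":0,"dz":0,"wx":0,"wy":0,"wz":0,"claw":0},{"dx":0,"dy":0,"dz":0,"wx":0,"wy":0,"wz":0,"claw":0}]'
python3 pb.py -.056 .055
python3 - <<'E'
from h import *
c=cur();look("scoop",c@np.linalg.inv(T(0,0,.0015,0,0,np.pi)),"pics/s7.png",(270,380,110,190),7)
E
```

```text
clock: 22.98
position: [0.5375, 0.2616, 0.0837]
tool_rot: [3.14, 0.001, -2.67]
force: [-0.1, 0.3, -0.8]
grip_width: 0.0102
finger_force: 59.3
[-0.128  0.74  -0.626  1.764  0.567  0.824  1.017]
rot [0.001 0.001 0.001] then shift cm [-0.09  0.25  2.87] | before-rot axes [-0.09  0.25  2.87]
```

View pics/s7.png

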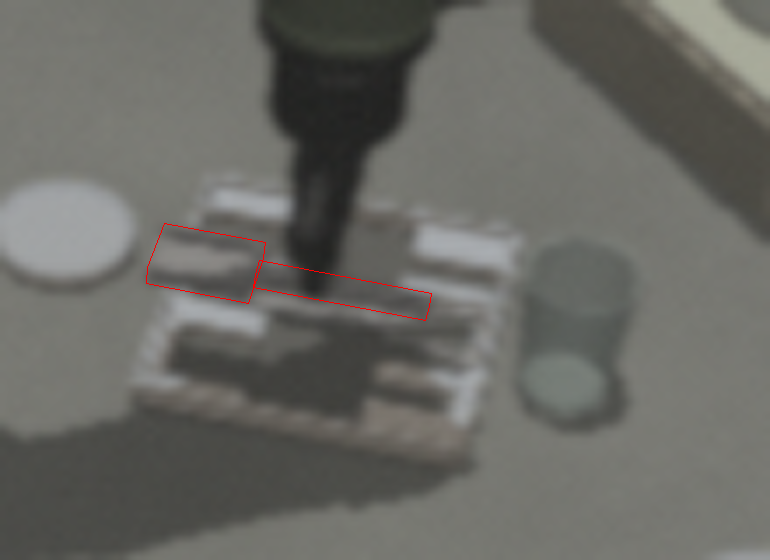

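```bash
python3 -m handwheel '[{"dx":-0.1,"dy":0.25,"dz":2.5,"wx":0,"wy":0,"wz":0,"claw":0},{"dx":0,"dy":0,"dz":2,"wx":0,"wy":0,"wz":0,"claw":0},{"dx":0,"dy":0,"dz":1.5,"wx":0,"wy":0,"wz":0,"claw":0},{"dx":0,"dy":0,"dz":0.8,"wx":0,"wy":0,"wz":0,"claw":0},{"dx":0,"dy":0,"dz":0.4,"wx":0,"wy":0,"wz":0,"claw":0},{"dx":0,"dy":0,"dz":0.2,"wx":0,"wy":0,"wz":0,"claw":0},{"dx":0,"dy":0,"dz":0.1,"wx":0,"wy":0,"wz":0,"claw":0},{"dx":0,"dy":0,"dz":0,"wx":0,"wy":0,"wz":0,"claw":0}]'
python3 pb.py -.056 .0057
```

```text
clock: 24.02
position: [0.5374, 0.2644, 0.0109]
tool_rot: [3.141, 0.002, -2.67]
force: [-16.1, -10.2, 59.7]
grip_width: 0.01
finger_force: 67.7
[-0.179  0.842 -0.557  1.782  0.652  0.707  0.945]
rot [0.    0.002 0.001] then shift cm [ 0.03 -0.01  0.52] | before-rot axes [ 0.03 -0.01  0.52]
```

```bash
python3 -c "
from h import *
s=monitor.observe();print(s['force'],s['moment'],cur()[:3,:3].T@s['force'],cur()[:3,:3].T@s['moment'])"
python3 -m handwheel '[{"dx":0,"dy":0,"dz":-0.3,"wx":0,"wy":0,"wz":0,"claw":0},{"dx":0,"dy":0,"dz":0,"wx":0,"wy":0,"wz":0,"claw":0},{"dx":0,"dy":0,"dz":0,"wx":0,"wy":0,"wz":0,"claw":0}]'
python3 - <<'E'
from h import *
s=monitor.observe();print(s['force'],s['moment'],cur()[:3,:3].T@s['force'],cur()[:3,:3].T@s['moment'])
f=shot("top");t=PZ["tray"]
for n in("scoop","spreader"):
    for m in optics.masks_of(n,"top")[:3]: print(n,m["p"],m["rect"])
f=shot("scene","pics/s8.png")
r={}
mk=[m for m in optics.masks_of("scoop","scene")]+[m for m in optics.masks_of("tray","scene")]
for m in mk: print(m["p"],m["rect"],m["region"].sum())
E
```

```text
[-16.08216018 -10.17269741  59.71216482] [-2.36071366  3.73573743 -0.04444277] [ 18.82787712  -1.7301725  -59.75098177] [0.4061798  4.40041093 0.04560525]
clock: 24.4
position: [0.5373, 0.2642, 0.0113]
tool_rot: [3.14, 0.001, -2.67]
force: [-1.5, -1.4, 15.5]
grip_width: 0.0098
finger_force: 62.2
[-1.5347179  -1.36505071 15.51745401] [-0.41295529  0.57972254 -0.02676207] [  1.96880962  -0.49272857 -15.52066715] [0.10458964 0.70399798 0.02782722]
scoop 0.3 [236.4, 114.7, 17.2, 21.9]
spreader 0.78 [289.9, 271.0, 44.7, 49.9]
0.77 [289.3, 150.3, 34.3, 14.8] 179
0.4 [274.5, 190.9, 19.9, 41.8] 534
0.66 [289.6, 135.3, 56.8, 41.2] 1183
0.23 [173.7, 223.8, 69.3, 55.3] 2919
```

```bash
python3 - <<'E'
from h import *
f=shot("scene");c=cur();t=PZ["tray"]
mk=optics.masks_of("scoop","scene")[0];r=mk["region"].astype(np.float32);print(mk["p"],mk["rect"])
v,u=np.nonzero(r)
for dz in(-.004,0,.004,.008):
  for dx in(-.006,0,.006):
    m=c@T(0,0,0,0,0,np.pi);m=m.copy();m[2,3]=.004+dz+.0;m[:3,3]+=m[:3,0]*dx
    a=render(f,"scoop",m);p=(a>.5).nonzero();print(dz,dx,round(float(iou(a,r)),3),"inside",round(float((a*r).sum()/r.sum()),3),p[1].min(),p[1].max(),p[0].min(),p[0].max())
print(u.min(),u.max(),v.min(),v.max())
E
```

```text
0.65 [290.6, 152.8, 30.6, 13.6]
-0.004 -0.006 0.274 inside 0.666 292 330 157 169
-0.004 0 0.303 inside 0.719 290 329 156 169
-0.004 0.006 0.319 inside 0.746 289 327 156 169
0 -0.006 0.321 inside 0.755 292 330 156 169
0 0 0.36 inside 0.817 290 329 156 168
0 0.006 0.375 inside 0.843 289 327 156 168
0.004 -0.006 0.361 inside 0.822 292 330 155 168
0.004 0 0.408 inside 0.896 291 329 155 168
0.004 0.006 0.42 inside 0.919 289 327 155 167
0.008 -0.006 0.388 inside 0.869 292 330 155 167
0.008 0 0.44 inside 0.947 291 329 154 167
0.008 0.006 0.448 inside 0.96 289 328 154 167
291 323 154 166
```

```bash
python3 - <<'E'
from h import *
f=shot("scene");c=cur();u0,u1,v0,v1=283,348,130,180;k=6
im=cv2.resize(f["frame"][v0:v1,u0:u1],None,fx=k,fy=k,interpolation=cv2.INTER_LANCZOS4)
im=cv2.convertScaleAbs(im,alpha=1.7,beta=-40)
im2=im.copy()
t=PZ["tray"];tr=T(t[0],t[1],.004,t[2])
for z,col in((.004,(0,0,255)),(.014,(0,255,0))):
    m=(c@T(0,0,0,0,0,np.pi)).copy();m[2,3]=z
    for b in M["scoop"]:
        p=(proj(f,tp(m,b))-[u0,v0]+.5)*k;cv2.polylines(im2,[cv2.convexHull(p.round().astype(np.int32))],True,col,1)
for b in(box(-99,-36,-81,-31,10,10),): 
    p=(proj(f,tp(tr,b))-[u0,v0]+.5)*k;cv2.polylines(im2,[cv2.convexHull(p.round().astype(np.int32))],True,(255,0,0),1)
cv2.imwrite("pics/s9.png",np.hstack([im,im2]))
E
```

```text
(no output)
```

View pics/s9.png

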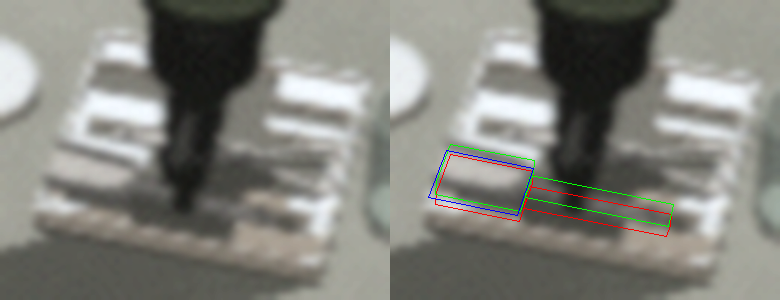

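```bash
python3 -m handwheel '[{"dx":0,"dy":0,"dz":0,"wx":0,"wy":0,"wz":0,"claw":15},{"dx":0,"dy":0,"dz":0,"wx":0,"wy":0,"wz":0,"claw":20},{"dx":0,"dy":0,"dz":0,"wx":0,"wy":0,"wz":0,"claw":30},{"dx":0,"dy":0,"dz":0,"wx":0,"wy":0,"wz":0,"claw":35}]'
python3 - <<'E'
from h import *
s=monitor.observe();print(s["force"],s["moment"],s["position"])
E
python3 -m handwheel '[{"dx":0,"dy":0,"dz":-3,"wx":0,"wy":0,"wz":0,"claw":35},{"dx":0,"dy":0,"dz":-5,"wx":0,"wy":0,"wz":0,"claw":35},{"dx":0,"dy":0,"dz":-5,"wx":0,"wy":0,"wz":0,"claw":40},{"dx":0,"dy":0,"dz":-5,"wx":0,"wy":0,"wz":0,"claw":40},{"dx":0,"dy":0,"dz":-5,"wx":0,"wy":0,"wz":0,"claw":40},{"dx":0,"dy":0,"dz":-3,"wx":0,"wy":0,"wz":0.15,"claw":40},{"dx":1,"dy":-4.5,"dz":0,"wx":0,"wy":0,"wz":0.15,"claw":45},{"dx":0,"dy":-4.5,"dz":0,"wx":0,"wy":0,"wz":0.15,"claw":45}]'
python3 -m handwheel '[{"dx":-1,"dy":-4.8,"dz":0,"wx":0,"wy":0,"wz":0.15,"claw":45},{"dx":-2,"dy":-4.5,"dz":0,"wx":0,"wy":0,"wz":0.15,"claw":45},{"dx":-2.5,"dy":-4.3,"dz":0,"wx":0,"wy":0,"wz":0.15,"claw":45},{"dx":-3,"dy":-4,"dz":0,"wx":0,"wy":0,"wz":0.15,"claw":45},{"dx":-3.3,"dy":-3.7,"dz":0,"wx":0,"wy":0,"wz":0.15,"claw":45}]'
cat > chk.py <<'E'
from fit import *
t=tr
for n,y,g in(("scoop",-.056,np.pi),("spreader",0,0),("spatula",.056,np.pi)):
  for f,c in((ft,"top"),(fs,"scene")):
    for m in optics.masks_of(n,c):
        r=m["region"].astype(np.float32);v,u=np.nonzero(r)
        w=ray(f,u.mean(),v.mean(),.01)
        if np.hypot(w[0]-t[0],w[1]-t[1])<.12 and r.sum()<600:
            b=tp(T(t[0],t[1],.004,t[2]),[0,y,0])[0]
            out=[]
            for z in(0,.005,.010):
                p,q=opt(lambda p:iou(render(f,n,T(p[0],p[1],.004+z,p[2])),r),[b[0],b[1],t[2]+g])
                R=T(t[0],t[1],0,t[2])[:3,:3].T@[p[0]-b[0],p[1]-b[1],0];out.append((z,(R[:2]*1000).round(1).tolist(),round(p[2]-t[2]-g,3),round(q,3)))
            print(n,c,round(m["p"],2),m["rect"],out)
E
sed -i 's/^print("tray/#&/;s/^for n,o,mm in.*/#&/' fit.py
sed -n 1,9p fit.py > fit2.py; echo 'tr=PZ["tray"]' >> fit2.py
cat fit2.py | head -30; python3 pl.py 0 .28
```

```text
clock: 25.35
position: [0.5368, 0.2638, 0.0104]
tool_rot: [3.14, -0.0, -2.67]
force: [-0.1, 0.1, 0.1]
grip_width: 0.03
finger_force: 0.0
[-0.14310646  0.05826798  0.08388483] [-0.05692093  0.02589701  0.03529593] [0.53675188 0.2638456  0.01040918]
clock: 26.35
position: [0.5494, 0.1723, 0.2707]
tool_rot: [3.14, -0.0, -3.124]
force: [1.5, -0.5, -0.4]
grip_width: 0.0382
finger_force: 0.0
clock: 26.98
position: [0.6051, -0.0694, 0.27]
tool_rot: [3.141, -0.002, 2.408]
force: [0.9, 1.0, -0.0]
grip_width: 0.0389
finger_force: 0.0
from h import *
from scipy.optimize import minimize
ft=shot("top"); mk=lambda n,c:optics.masks_of(n,c)
best=lambda n,c:mk(n,c)[0]["region"].astype(np.float32)
tt=best("tray","top");sc=best("scoop","top");sp=best("spatula","top")
sr=[m for m in mk("spreader","top") if m["rect"][0]<260][0]["region"].astype(np.float32)
fs=shot("scene"); ts=best("tray","scene")
def opt(fn,x0):
    best=None
tr=PZ["tray"]
rot [ 0.003 -0.612  0.009] then shift cm [ -3.05 -22.27  -4.75] | before-rot axes [  0.43 -22.26  -5.65]
[ 0.299  0.484 -0.41   1.583  0.206  1.118  0.678]
```

```bash
cat > fit2.py <<'E'
from h import *
from scipy.optimize import minimize
ft=shot("top");fs=shot("scene");tr=PZ["tray"]
def opt(fn,x0):
    for d in(.01,.004):
        r=minimize(lambda p:-fn(p),x0,method="Nelder-Mead",options=dict(initial_simplex=np.vstack([x0]+[np.array(x0)+np.eye(3)[i]*[d,d,d*6] for i in range(3)]),xatol=1e-4,fatol=1e-5));x0=r.x
    return r.x,-r.fun
E
sed -i 's/from fit import/from fit2 import/' chk.py; python3 chk.py
```

```text
scoop top 0.89 [126.9, 193.3, 26.7, 45.1] [(0, [0.3, -0.1], np.float64(-0.016), np.float64(0.9)), (0.005, [-1.1, -0.7], np.float64(-0.009), np.float64(0.901)), (0.01, [-2.3, -1.5], np.float64(-0.012), np.float64(0.901))]
scoop scene 0.59 [291.3, 152.6, 34.8, 14.7] [(0, [-7.0, 8.4], np.float64(-0.078), np.float64(0.844)), (0.005, [-5.9, 3.4], np.float64(-0.074), np.float64(0.841)), (0.01, [-4.5, -2.2], np.float64(-0.083), np.float64(0.838))]
spreader top 0.73 [97.5, 192.7, 32.0, 44.9] [(0, [3.4, 0.2], np.float64(-0.003), np.float64(0.56)), (0.005, [1.8, -0.8], np.float64(0.003), np.float64(0.561)), (0.01, [0.3, -2.2], np.float64(0.005), np.float64(0.557))]
```

```bash
python3 - <<'E'
from h import *
f=shot("scene")["frame"].astype(int);g=cv2.imread("pics/scene0.png").astype(int)
print("cols 286-330 rows 146-172 now/before");
for v in range(148,172): print(v,' '.join('%3d'%x for x in f[v,286:332:2].mean(1)),'|',' '.join('%3d'%x for x in g[v,286:332:4].mean(1)))
S=PZ["stand"];m=stool(S,-.06);h=m@T(0,0,.10,0,0,np.pi)
h2=h.copy();h2[2,3]=.27;y=np.arctan2(h[1,0],h[0,0])
plan(down(h[0,3],h[1,3],.27,y),h2,h)
E
```

```text
cols 286-330 rows 146-172 now/before
148  75  41  39  65 128 153 166 168 172 173 173 170 134  98  98  98  97  98  98  98  99 103  98 |  98 111 127 157 164 166 128  93  94  93  94  92
149  49  37  39  81 141 159 141 146 158 164 171 169 126  97  98  98  98  99  99  98 103 127 120 |  92 114 136 136 150 162 121  93  92  93  98 114
150  41  38  43  99 141 162 116 110 120 137 154 154 110  98  99  98  98  99  98  98 106 150 157 | 106 113 135 111 110 147 104  92  92  94 101 149
151  38  36  51 111 140 158 108  95 112 111 125 124 106 102  99 100  99  99  97  99 101 135 152 | 111 113 134 103  91 105  92  94  95  95  95 145
152  39  38  64 114 139 156 126 116 121 105 125 131 125 115 112 110 106 102 100  99  98 107 113 | 113 114 138 122 100  87  92  94  93  96  92 107
153  39  38  79 109 124 146 149 146 129 116 123 126 126 125 129 130 120 114 110 104  99  99  95 | 114 114 141 155 126 103  94  94  94  94  94  87
154  36  43  95 111 101 108 130 148 154 150 137 105  92 103 120 124 125 125 131 120 106 105 103 | 113 113 141 163 157 134  94  93  92  94  93  91
155  38  51 106 126 119 102  99 111 137 1
[... 2013 characters left out ...]
6 112 105  94  87  88  94  92  95 103 111 110 126 131 110 114 114 156 174 174 172 166 | 113 107  91  83  88  98 105 124 108 149 165 159
170 118 117 118 116 112 108 100  89  86  88  91  94  96 108 108 118 131 125 154 173 170 173 174 | 113 114 106  96  83  88  93 104 126 146 161 166
171 117 119 117 118 116 118 115 110 105  94  88  89  89  93  95 103 111 111 140 157 155 168 172 | 113 113 112 109 100  83  83  90 105 132 147 164
rot [ 0.001 -0.002  0.016] then shift cm [-10.3  -28.45   0.  ] | before-rot axes [ -9.85 -28.62  -0.03]
rot [-0.    -0.611 -0.   ] then shift cm [0. 0. 0.] | before-rot axes [0. 0. 0.]
rot [0. 0. 0.] then shift cm [ 5.22 -0.    7.46] | before-rot axes [ 5.22 -0.    7.46]
```

```bash
python3 - <<'E'
from h import *
f=shot("scene");t=PZ["tray"]
for n,y,g in(("spreader",0,0),("scoop",-.056,np.pi)):
  for z in(.004,.014):
    m=tp(T(t[0],t[1],0,t[2]),[0,y,0])[0];M_=T(m[0],m[1],z,t[2]+g)
    for Y in(-6,6):
        p=proj(f,tp(M_,np.array([[x/1000,Y/1000,.01] for x in(-60,30)])));
        print(n,z,Y,[round(np.interp(u,*(p[np.argsort(p[:,0])].T)),1) for u in(306,310,314,318)],"ends",p.round(1).tolist())
fr=f["frame"].astype(int).mean(2)
for u in(306,308,310,314,316,318,320): print(u,fr[146:170,u].astype(int).tolist())
E
```

```text
spreader 0.004 -6 [np.float64(153.2), np.float64(154.0), np.float64(154.8), np.float64(155.6)] ends [[302.2, 152.5], [323.1, 156.6]]
spreader 0.004 6 [np.float64(151.3), np.float64(152.1), np.float64(152.8), np.float64(153.6)] ends [[302.8, 150.7], [323.7, 154.7]]
spreader 0.014 -6 [np.float64(151.4), np.float64(152.2), np.float64(153.0), np.float64(153.8)] ends [[302.3, 150.7], [323.3, 154.8]]
spreader 0.014 6 [np.float64(149.5), np.float64(150.3), np.float64(151.0), np.float64(151.8)] ends [[303.0, 148.9], [323.9, 153.0]]
scoop 0.004 -6 [np.float64(160.7), np.float64(161.3), np.float64(162.1), np.float64(162.9)] ends [[328.1, 165.0], [306.8, 160.7]]
scoop 0.004 6 [np.float64(162.6), np.float64(163.4), np.float64(164.2), np.float64(165.0)] ends [[327.6, 166.9], [306.1, 162.6]]
scoop 0.014 -6 [np.float64(158.9), np.float64(159.5), np.float64(160.3), np.float64(161.1)] ends [[328.4, 163.2], [306.9, 158.9]]
scoop 0.014 6 [np.float64(160.8), np.float64(161.6), np.float64(162.4), np.float64(163.2)] ends [[327.8, 165.1], [306.3, 160.8]]
306 [132, 165, 172, 171, 154, 125, 126, 122, 138, 156, 148, 135, 115, 111, 125, 110, 84, 70, 74, 92, 99, 110, 118, 103]
308 [121, 157, 170, 169, 154, 124, 131, 126, 106, 108, 108, 105, 99, 104, 126, 124, 93, 72, 72, 84, 97, 113, 132, 110]
310 [107, 127, 134, 127, 110, 106, 126, 125, 92, 75, 84, 95, 99, 104, 120, 128, 110, 81, 68, 75, 93, 108, 121, 110]
314 [98, 98, 99, 100, 98, 100, 111, 130, 118, 87, 74, 90, 97, 98, 102, 116, 131, 118, 88, 76, 91, 99, 113, 130]
316 [98, 98, 99, 98, 98, 101, 109, 128, 123, 88, 69, 77, 93, 98, 100, 111, 129, 128, 98, 75, 79, 93, 101, 112]
318 [99, 97, 98, 98, 98, 98, 104, 121, 125, 96, 75, 76, 92, 97, 98, 99, 110, 128, 120, 89, 77, 90, 99, 115]
320 [98, 98, 99, 98, 98, 99, 101, 114, 126, 111, 84, 76, 90, 98, 98, 98, 106, 122, 127, 103, 79, 80, 98, 115]
```

```bash
python3 - <<'E'
from h import *
t=PZ["tray"]
for c in("top","scene"):
    f=shot(c);g=cv2.imread(f"pics/{c}0.png").astype(np.float32).mean(2)
    for y in(56,0,-56):
        xs=np.arange(-106,107,3)
        acc=0
        for dy in(-4,0,4):
            P=proj(f,tp(T(t[0],t[1],.004,t[2]),np.array([[x/1000,(y+dy)/1000,0] for x in xs])))
            acc=acc+cv2.remap(g,P[:,0].astype(np.float32)[None],P[:,1].astype(np.float32)[None],cv2.INTER_LINEAR)[0]/3
        print(c,y,"-x:",list(zip(xs[:14].tolist(),acc[:14].astype(int).tolist())),"\n   +x:",list(zip(xs[-14:].tolist(),acc[-14:].astype(int).tolist())))
E
```

```text
top 56 -x: [(-106, 124), (-103, 123), (-100, 95), (-97, 68), (-94, 125), (-91, 138), (-88, 102), (-85, 100), (-82, 102), (-79, 102), (-76, 102), (-73, 103), (-70, 102), (-67, 102)] 
   +x: [(65, 98), (68, 99), (71, 98), (74, 99), (77, 98), (80, 99), (83, 99), (86, 98), (89, 99), (92, 99), (95, 93), (98, 71), (101, 63), (104, 148)]
top 0 -x: [(-106, 121), (-103, 125), (-100, 103), (-97, 74), (-94, 116), (-91, 162), (-88, 169), (-85, 179), (-82, 145), (-79, 104), (-76, 101), (-73, 102), (-70, 102), (-67, 102)] 
   +x: [(65, 100), (68, 100), (71, 101), (74, 100), (77, 100), (80, 101), (83, 100), (86, 77), (89, 86), (92, 164), (95, 183), (98, 166), (101, 110), (104, 141)]
top -56 -x: [(-106, 124), (-103, 126), (-100, 109), (-97, 71), (-94, 107), (-91, 160), (-88, 166), (-85, 179), (-82, 152), (-79, 106), (-76, 100), (-73, 103), (-70, 104), (-67, 104)] 
   +x: [(65, 100), (68, 99), (71, 99), (74, 99), (77, 100), (80, 100), (83, 100), (86, 76), (89, 69), (92, 151), (95, 182), (98, 168), (101, 106), (104, 142)]
scene 56 -x: [(-106, 119), (-103, 122), (-100, 122), (-97, 117), (-94, 109), (-9
[... 259 characters left out ...]
104, 107)]
scene 0 -x: [(-106, 118), (-103, 123), (-100, 129), (-97, 136), (-94, 144), (-91, 152), (-88, 154), (-85, 147), (-82, 140), (-79, 137), (-76, 135), (-73, 135), (-70, 136), (-67, 135)] 
   +x: [(65, 94), (68, 94), (71, 93), (74, 94), (77, 95), (80, 100), (83, 115), (86, 133), (89, 150), (92, 153), (95, 145), (98, 132), (101, 120), (104, 115)]
scene -56 -x: [(-106, 118), (-103, 124), (-100, 132), (-97, 139), (-94, 146), (-91, 151), (-88, 143), (-85, 125), (-82, 106), (-79, 97), (-76, 95), (-73, 94), (-70, 95), (-67, 95)] 
   +x: [(65, 135), (68, 135), (71, 134), (74, 134), (77, 135), (80, 138), (83, 143), (86, 150), (89, 157), (92, 158), (95, 153), (98, 135), (101, 119), (104, 109)]
```

```bash
python3 -m handwheel '[{"dx":-1.6,"dy":-4.8,"dz":0,"wx":0,"wy":0,"wz":0.016,"claw":45},{"dx":-1.7,"dy":-4.8,"dz":0,"wx":0,"wy":0,"wz":0,"claw":45},{"dx":-1.7,"dy":-4.8,"dz":0,"wx":0,"wy":0,"wz":0,"claw":45},{"dx":-1.7,"dy":-4.8,"dz":0,"wx":0,"wy":0,"wz":0,"claw":45},{"dx":-1.8,"dy":-4.7,"dz":0,"wx":0,"wy":0,"wz":0,"claw":45},{"dx":-1.8,"dy":-4.6,"dz":0,"wx":0,"wy":0,"wz":0,"claw":45},{"dx":0,"dy":0,"dz":0,"wx":0,"wy":0,"wz":0,"claw":45}]'
python3 -m handwheel '[{"dx":0,"dy":0,"dz":0,"wx":0,"wy":-0.077,"wz":0,"claw":45},{"dx":0,"dy":0,"dz":0,"wx":0,"wy":-0.077,"wz":0,"claw":45},{"dx":0,"dy":0,"dz":0,"wx":0,"wy":-0.077,"wz":0,"claw":45},{"dx":0,"dy":0,"dz":0,"wx":0,"wy":-0.077,"wz":0,"claw":45},{"dx":0,"dy":0,"dz":0,"wx":0,"wy":-0.077,"wz":0,"claw":45},{"dx":0,"dy":0,"dz":0,"wx":0,"wy":-0.077,"wz":0,"claw":45},{"dx":0,"dy":0,"dz":0,"wx":0,"wy":-0.077,"wz":0,"claw":45},{"dx":0,"dy":0,"dz":0,"wx":0,"wy":-0.077,"wz":0,"claw":45}]'
python3 pl.py -.06 .1
```

```text
clock: 28.45
position: [0.4863, -0.3511, 0.2694]
tool_rot: [-3.141, -0.002, 2.392]
force: [0.5, 1.0, -0.4]
grip_width: 0.0385
finger_force: 0.0
clock: 29.45
position: [0.4887, -0.3464, 0.2699]
tool_rot: [3.139, 0.616, 2.397]
force: [0.0, -1.3, 0.6]
grip_width: 0.0384
finger_force: 0.0
rot [ 0.002  0.006 -0.002] then shift cm [5.25 0.01 7.43] | before-rot axes [ 5.29 -0.01  7.4 ]
[ 0.453  0.215 -0.043  2.151  0.823  0.268  0.496]
```

```bash
python3 -m handwheel '[{"dx":0.75,"dy":0,"dz":1.06,"wx":0,"wy":0,"wz":0,"claw":45},{"dx":0.75,"dy":0,"dz":1.06,"wx":0,"wy":0,"wz":0,"claw":45},{"dx":0.75,"dy":0,"dz":1.06,"wx":0,"wy":0,"wz":0,"claw":45},{"dx":0.75,"dy":0,"dz":1.06,"wx":0,"wy":0,"wz":0,"claw":45},{"dx":0.75,"dy":0,"dz":1.06,"wx":0,"wy":0,"wz":0,"claw":45},{"dx":0.75,"dy":0,"dz":1.06,"wx":0,"wy":0,"wz":0,"claw":45},{"dx":0.75,"dy":0,"dz":1.06,"wx":0,"wy":0,"wz":0,"claw":45},{"dx":0,"dy":0,"dz":0,"wx":0,"wy":0,"wz":0,"claw":45}]'
python3 pl.py -.06 .0015
```

```text
clock: 30.45
position: [0.4883, -0.3465, 0.1781]
tool_rot: [3.14, 0.613, 2.397]
force: [0.1, -0.4, 0.5]
grip_width: 0.0387
finger_force: 0.0
rot [ 0.     0.002 -0.002] then shift cm [-0.03  0.05  9.77] | before-rot axes [-0.01  0.05  9.77]
[ 0.477  0.385 -0.074  2.234  1.867  0.222 -0.566]
```

```bash
python3 -m handwheel '[{"dx":0,"dy":0.1,"dz":1.5,"wx":0,"wy":0,"wz":0,"claw":45},{"dx":0,"dy":0,"dz":1.5,"wx":0,"wy":0,"wz":0,"claw":45},{"dx":0,"dy":0,"dz":1.5,"wx":0,"wy":0,"wz":0,"claw":45},{"dx":0,"dy":0,"dz":1.5,"wx":0,"wy":0,"wz":0,"claw":45},{"dx":0,"dy":0,"dz":1.2,"wx":0,"wy":0,"wz":0,"claw":45},{"dx":0,"dy":0,"dz":0,"wx":0,"wy":0,"wz":0,"claw":45}]'
python3 pl.py -.06 .0010
```

```text
clock: 31.2
position: [0.5195, -0.3747, 0.1195]
tool_rot: [3.141, 0.613, 2.397]
force: [0.1, 0.3, 0.4]
grip_width: 0.0384
finger_force: 0.0
rot [-0.001  0.003 -0.002] then shift cm [0.06 0.02 2.61] | before-rot axes [0.06 0.02 2.61]
[ 0.621  0.556 -0.226  2.16   2.101  0.323 -0.747]
```

Grip, retreat and level.

```bash
python3 -m handwheel '[{"dx":0.1,"dy":0,"dz":1.3,"wx":0,"wy":0,"wz":0,"claw":45},{"dx":0,"dy":0,"dz":1.3,"wx":0,"wy":0,"wz":0,"claw":45},{"dx":0,"dy":0,"dz":0,"wx":0,"wy":0,"wz":0,"claw":45},{"dx":0,"dy":0,"dz":0,"wx":0,"wy":0,"wz":0,"claw":20},{"dx":0,"dy":0,"dz":0,"wx":0,"wy":0,"wz":0,"claw":0},{"dx":0,"dy":0,"dz":0,"wx":0,"wy":0,"wz":0,"claw":0}]'
python3 pl.py -.06 .0010
python3 -m handwheel '[{"dx":0,"dy":0,"dz":-0.5,"wx":0,"wy":0,"wz":0,"claw":0},{"dx":0,"dy":0,"dz":-1,"wx":0,"wy":0,"wz":0,"claw":0},{"dx":0,"dy":0,"dz":-1.3,"wx":0,"wy":0,"wz":0,"claw":0},{"dx":0,"dy":0,"dz":-1.3,"wx":0,"wy":0,"wz":0,"claw":0},{"dx":0,"dy":0,"dz":-1.3,"wx":0,"wy":0,"wz":0,"claw":0},{"dx":-0.5,"dy":0,"dz":-1.3,"wx":0,"wy":0,"wz":0,"claw":0},{"dx":-0.8,"dy":0,"dz":-1.1,"wx":0,"wy":0,"wz":0,"claw":0},{"dx":-0.8,"dy":0,"dz":-1.1,"wx":0,"wy":0,"wz":0,"claw":0}]'
python3 -m handwheel '[{"dx":-0.8,"dy":0,"dz":-1.1,"wx":0,"wy":0,"wz":0,"claw":0},{"dx":-0.8,"dy":0,"dz":-1.1,"wx":0,"wy":0,"wz":0,"claw":0},{"dx":-0.8,"dy":0,"dz":-1.1,"wx":0,"wy":0,"wz":0,"claw":0},{"dx":-0.8,"dy":0,"dz":-1.1,"wx":0,"wy":0,"wz":0,"claw":0},{"dx":-0.6,"dy":0,"dz":-1,"wx":0,"wy":0,"wz":0,"claw":0},{"dx":0,"dy":0,"dz":0,"wx":0,"wy":0,"wz":0,"claw":0}]'
python3 -m handwheel '[{"dx":0,"dy":0,"dz":0,"wx":0,"wy":0.08,"wz":0,"claw":0},{"dx":0,"dy":0,"dz":0,"wx":0,"wy":0.08,"wz":0,"claw":0},{"dx":0,"dy":0,"dz":0,"wx":0,"wy":0.08,"wz":0,"claw":0},{"dx":0,"dy":0,"dz":0,"wx":0,"wy":0.08,"wz":0,"claw":0},{"dx":0,"dy":0,"dz":0,"wx":0,"wy":0.08,"wz":0,"claw":0},{"dx":0,"dy":0,"dz":0,"wx":0,"wy":0.08,"wz":0,"claw":0},{"dx":0,"dy":0,"dz":0,"wx":0,"wy":0.08,"wz":0,"claw":0},{"dx":0,"dy":0,"dz":0,"wx":0,"wy":0.055,"wz":0,"claw":0}]'
cat > pb.py <<'E'
from h import *
import sys
t=PZ["tray"];x,y,z=map(float,sys.argv[1:4]);b=tp(T(t[0],t[1],0,t[2]),[x,y,0])[0];s=monitor.observe();print(s["qpos"].round(3),s["force"].round(1))
plan(down(b[0],b[1],z,t[2]+np.pi))
E
python3 pb.py .005 .056 .27
```

```text
clock: 31.95
position: [0.5298, -0.3842, 0.0984]
tool_rot: [3.141, 0.615, 2.397]
force: [-3.4, 3.8, 5.2]
grip_width: 0.0104
finger_force: 59.3
rot [-0.001  0.004 -0.002] then shift cm [-0.    0.02  0.08] | before-rot axes [-0.    0.02  0.08]
[ 0.652  0.614 -0.257  2.131  2.154  0.355 -0.779]
clock: 32.95
position: [0.5047, -0.3609, 0.1841]
tool_rot: [3.14, 0.615, 2.397]
force: [0.0, 0.1, -1.7]
grip_width: 0.0097
finger_force: 58.7
clock: 33.7
position: [0.5047, -0.3613, 0.2503]
tool_rot: [3.14, 0.616, 2.396]
force: [-1.0, -0.3, -0.9]
grip_width: 0.0099
finger_force: 58.7
clock: 34.7
position: [0.5044, -0.3626, 0.2482]
tool_rot: [-3.138, 0.006, 2.394]
force: [-0.5, 0.9, -1.0]
grip_width: 0.0101
finger_force: 58.7
[ 0.85   0.532 -0.483  1.579  0.274  1.092  1.122] [-0.5  0.9 -1. ]
rot [-0.007  0.004 -1.218] then shift cm [-31.83  65.59  -2.18] | before-rot axes [50.51 52.55 -2.69]
```

```bash
python3 -m handwheel '[{"dx":0,"dy":0,"dz":-0.4,"wx":-0.007,"wy":0.004,"wz":-0.174,"claw":0},{"dx":0,"dy":0,"dz":-0.4,"wx":0,"wy":0,"wz":-0.174,"claw":0},{"dx":0,"dy":0,"dz":-0.4,"wx":0,"wy":0,"wz":-0.174,"claw":0},{"dx":0,"dy":0,"dz":-0.4,"wx":0,"wy":0,"wz":-0.174,"claw":0},{"dx":0,"dy":0,"dz":-0.4,"wx":0,"wy":0,"wz":-0.174,"claw":0},{"dx":0,"dy":0,"dz":-0.2,"wx":0,"wy":0,"wz":-0.174,"claw":0},{"dx":0,"dy":0,"dz":0,"wx":0,"wy":0,"wz":-0.174,"claw":0},{"dx":-2.1,"dy":4.4,"dz":0,"wx":0,"wy":0,"wz":0,"claw":0}]'
python3 -m handwheel '[{"dx":-2.1,"dy":4.4,"dz":0,"wx":0,"wy":0,"wz":0,"claw":0},{"dx":-2.1,"dy":4.4,"dz":0,"wx":0,"wy":0,"wz":0,"claw":0},{"dx":-2.1,"dy":4.4,"dz":0,"wx":0,"wy":0,"wz":0,"claw":0},{"dx":-2.1,"dy":4.4,"dz":0,"wx":0,"wy":0,"wz":0,"claw":0},{"dx":-2.1,"dy":4.4,"dz":0,"wx":0,"wy":0,"wz":0,"claw":0},{"dx":-2.1,"dy":4.4,"dz":0,"wx":0,"wy":0,"wz":0,"claw":0},{"dx":-2.1,"dy":4.4,"dz":0,"wx":0,"wy":0,"wz":0,"claw":0},{"dx":-2.1,"dy":4.4,"dz":0,"wx":0,"wy":0,"wz":0,"claw":0}]'
python3 pb.py .005 .056 .05
```

```text
clock: 35.7
position: [0.5023, -0.3158, 0.2693]
tool_rot: [-3.139, 0.004, -2.672]
force: [1.5, 0.9, -1.2]
grip_width: 0.0102
finger_force: 58.8
clock: 36.7
position: [0.4926, 0.0776, 0.2708]
tool_rot: [-3.138, 0.006, -2.671]
force: [1.1, -0.2, -1.1]
grip_width: 0.0098
finger_force: 58.8
[ 0.432  0.388 -0.915  1.85   0.353  1.068  1.423] [ 1.1 -0.2 -1.1]
rot [-0.004  0.006  0.   ] then shift cm [-12.93  25.82  22.08] | before-rot axes [-12.81  25.9   22.06]
```

```bash
python3 -m handwheel '[{"dx":-2.15,"dy":4.3,"dz":0,"wx":-0.004,"wy":0.006,"wz":0,"claw":0},{"dx":-2.15,"dy":4.3,"dz":0,"wx":0,"wy":0,"wz":0,"claw":0},{"dx":-2.15,"dy":4.3,"dz":0,"wx":0,"wy":0,"wz":0,"claw":0},{"dx":-2.15,"dy":4.3,"dz":2,"wx":0,"wy":0,"wz":0,"claw":0},{"dx":-2.15,"dy":4.3,"dz":3,"wx":0,"wy":0,"wz":0,"claw":0},{"dx":-2.15,"dy":4.3,"dz":3,"wx":0,"wy":0,"wz":0,"claw":0},{"dx":0,"dy":0,"dz":4.5,"wx":0,"wy":0,"wz":0,"claw":0},{"dx":0,"dy":0,"dz":4,"wx":0,"wy":0,"wz":0,"claw":0}]'
python3 -m handwheel '[{"dx":0,"dy":0,"dz":3,"wx":0,"wy":0,"wz":0,"claw":0},{"dx":0,"dy":0,"dz":0,"wx":0,"wy":0,"wz":0,"claw":0},{"dx":0,"dy":0,"dz":0,"wx":0,"wy":0,"wz":0,"claw":0}]'
python3 pb.py .005 .056 .0065
```

```text
clock: 37.7
position: [0.4896, 0.3655, 0.1044]
tool_rot: [3.141, -0.0, -2.669]
force: [0.8, 0.2, -0.8]
grip_width: 0.0098
finger_force: 58.9
clock: 38.08
position: [0.4904, 0.3658, 0.0778]
tool_rot: [3.14, 0.001, -2.669]
force: [0.6, 0.7, -0.4]
grip_width: 0.0099
finger_force: 58.8
[-0.253  0.8   -0.738  1.724  0.671  0.886  0.76 ] [ 0.6  0.7 -0.4]
rot [0.002 0.001 0.002] then shift cm [-0.06  0.03  7.13] | before-rot axes [-0.05  0.01  7.14]
```

```bash
python3 -m handwheel '[{"dx":-0.05,"dy":0,"dz":2.5,"wx":0,"wy":0,"wz":0,"claw":0},{"dx":0,"dy":0,"dz":2,"wx":0,"wy":0,"wz":0,"claw":0},{"dx":0,"dy":0,"dz":1.2,"wx":0,"wy":0,"wz":0,"claw":0},{"dx":0,"dy":0,"dz":0.6,"wx":0,"wy":0,"wz":0,"claw":0},{"dx":0,"dy":0,"dz":0.3,"wx":0,"wy":0,"wz":0,"claw":0},{"dx":0,"dy":0,"dz":0.2,"wx":0,"wy":0,"wz":0,"claw":0},{"dx":0,"dy":0,"dz":0,"wx":0,"wy":0,"wz":0,"claw":0}]'
python3 -m handwheel '[{"dx":0,"dy":0,"dz":0.15,"wx":0,"wy":0,"wz":0,"claw":0},{"dx":0,"dy":0,"dz":0,"wx":0,"wy":0,"wz":0,"claw":0}]'
python3 pb.py .005 .056 .0065
```

```text
clock: 38.95
position: [0.4906, 0.3659, 0.0092]
tool_rot: [3.139, 0.001, -2.67]
force: [-0.3, -0.4, -1.1]
grip_width: 0.0099
finger_force: 58.9
clock: 39.2
position: [0.4905, 0.3658, 0.0075]
tool_rot: [3.139, 0.0, -2.669]
force: [0.3, -0.3, -1.2]
grip_width: 0.0099
finger_force: 58.9
[-0.295  0.895 -0.671  1.741  0.756  0.782  0.698] [ 0.3 -0.3 -1.2]
rot [0.002 0.    0.002] then shift cm [-0.06  0.04  0.1 ] | before-rot axes [-0.06  0.04  0.1 ]
```

```bash
python3 -m handwheel '[{"dx":0,"dy":0,"dz":0.1,"wx":0,"wy":0,"wz":0,"claw":0},{"dx":0,"dy":0,"dz":0.05,"wx":0,"wy":0,"wz":0,"claw":0},{"dx":0,"dy":0,"dz":0,"wx":0,"wy":0,"wz":0,"claw":0}]'
python3 -m handwheel '[{"dx":0,"dy":0,"dz":0,"wx":0,"wy":0,"wz":0,"claw":15},{"dx":0,"dy":0,"dz":0,"wx":0,"wy":0,"wz":0,"claw":20},{"dx":0,"dy":0,"dz":0,"wx":0,"wy":0,"wz":0,"claw":30},{"dx":0,"dy":0,"dz":0,"wx":0,"wy":0,"wz":0,"claw":30},{"dx":0,"dy":0,"dz":-3,"wx":0,"wy":0,"wz":0,"claw":30},{"dx":0,"dy":0,"dz":-3,"wx":0,"wy":0,"wz":0,"claw":35}]'
python3 pb.py 0 0 .0085
python3 pb.py -0.015 0 .0085
python3 pb.py 0 -.056 .011
```

```text
clock: 39.58
position: [0.4905, 0.3658, 0.0059]
tool_rot: [3.139, 0.0, -2.669]
force: [0.7, 0.3, -0.9]
grip_width: 0.0095
finger_force: 58.9
clock: 40.33
position: [0.4903, 0.3656, 0.0665]
tool_rot: [3.139, -0.0, -2.669]
force: [-0.1, 0.2, 0.3]
grip_width: 0.0294
finger_force: 0.0
[-0.259  0.816 -0.729  1.727  0.684  0.87   0.752] [-0.1  0.2  0.3]
rot [ 0.002 -0.     0.002] then shift cm [ 0.42 -5.56  5.8 ] | before-rot axes [ 0.43 -5.57  5.79]
[-0.259  0.816 -0.729  1.727  0.684  0.87   0.752] [-0.1  0.2  0.3]
rot [ 0.002 -0.     0.002] then shift cm [ 1.92 -5.56  5.8 ] | before-rot axes [ 1.93 -5.57  5.79]
[-0.259  0.816 -0.729  1.727  0.684  0.87   0.752] [-0.1  0.2  0.3]
rot [ 0.002 -0.     0.002] then shift cm [  0.42 -11.16   5.55] | before-rot axes [  0.44 -11.17   5.53]
```

```bash
python3 -m handwheel '[{"dx":0.2,"dy":-2.8,"dz":0,"wx":0.002,"wy":0,"wz":0.002,"claw":35},{"dx":0.2,"dy":-2.8,"dz":1,"wx":0,"wy":0,"wz":0,"claw":35},{"dx":0,"dy":0,"dz":2.4,"wx":0,"wy":0,"wz":0,"claw":35},{"dx":0,"dy":0,"dz":2.4,"wx":0,"wy":0,"wz":0,"claw":35},{"dx":0,"dy":0,"dz":0,"wx":0,"wy":0,"wz":0,"claw":35},{"dx":0,"dy":0,"dz":0,"wx":0,"wy":0,"wz":0,"claw":15},{"dx":0,"dy":0,"dz":0,"wx":0,"wy":0,"wz":0,"claw":0},{"dx":0,"dy":0,"dz":0,"wx":0,"wy":0,"wz":0,"claw":0}]' 50
python3 pb.py -.015 0 .0085
python3 -m handwheel '[{"dx":0,"dy":0,"dz":-1,"wx":0,"wy":0,"wz":0,"claw":0},{"dx":0,"dy":0,"dz":-1.5,"wx":0,"wy":0.05,"wz":0,"claw":0},{"dx":0,"dy":0,"dz":0,"wx":0,"wy":0,"wz":0,"claw":0}]'
python3 - <<'E'
from h import *
t=PZ["tray"];b=tp(T(t[0],t[1],0,t[2]),[-.015,0,0])[0]
g=down(b[0],b[1],.0085,t[2]+np.pi)@T(0,0,0,0,.05,0);plan(g)
E
```

```text
clock: 41.32
position: [0.5126, 0.3141, 0.0084]
tool_rot: [3.141, 0.001, -2.671]
force: [0.4, 1.2, -0.5]
grip_width: 0.0104
finger_force: 51.8
[-0.202  0.882 -0.669  1.771  0.762  0.767  0.771] [ 0.4  1.2 -0.5]
rot [ 0.     0.001 -0.   ] then shift cm [ 1.57  0.04 -0.01] | before-rot axes [ 1.57  0.04 -0.02]
clock: 41.7
position: [0.5135, 0.3145, 0.0342]
tool_rot: [3.141, -0.047, -2.672]
force: [0.5, -0.6, -1.1]
grip_width: 0.0104
finger_force: 51.8
rot [ 0.001  0.003 -0.001] then shift cm [1.54 0.04 2.65] | before-rot axes [1.54 0.04 2.64]
```

```bash
python3 -m handwheel '[{"dx":0.8,"dy":0,"dz":0,"wx":0,"wy":0,"wz":0,"claw":0},{"dx":0.8,"dy":0,"dz":0.4,"wx":0,"wy":0,"wz":0,"claw":0},{"dx":0,"dy":0,"dz":0.9,"wx":0,"wy":0,"wz":0,"claw":0},{"dx":0,"dy":0,"dz":0.7,"wx":0,"wy":0,"wz":0,"claw":0},{"dx":0,"dy":0,"dz":0.3,"wx":0,"wy":0,"wz":0,"claw":0},{"dx":0,"dy":0,"dz":0.2,"wx":0,"wy":0,"wz":0,"claw":0},{"dx":0,"dy":0,"dz":0,"wx":0,"wy":0,"wz":0,"claw":0}]'
python3 pb.py -.015 0 .0065
```

```text
clock: 42.58
position: [0.4971, 0.3062, 0.0086]
tool_rot: [3.141, -0.05, -2.671]
force: [0.1, -0.1, -1.7]
grip_width: 0.0102
finger_force: 51.8
[-0.191  0.887 -0.686  1.773  0.727  0.81   0.795] [ 0.1 -0.1 -1.7]
rot [ 0.   -0.05 -0.  ] then shift cm [-0.17  0.04  0.21] | before-rot axes [-0.18  0.04  0.21]
```

```bash
python3 -m handwheel '[{"dx":-0.15,"dy":0,"dz":0.1,"wx":0,"wy":0,"wz":0,"claw":0},{"dx":0,"dy":0,"dz":0.1,"wx":0,"wy":0,"wz":0,"claw":0},{"dx":0,"dy":0,"dz":0,"wx":0,"wy":0,"wz":0,"claw":0}]'
python3 -m handwheel '[{"dx":0,"dy":0,"dz":0,"wx":0,"wy":0,"wz":0,"claw":15},{"dx":0,"dy":0,"dz":0,"wx":0,"wy":0,"wz":0,"claw":20},{"dx":0,"dy":0,"dz":0,"wx":0,"wy":0,"wz":0,"claw":30},{"dx":0,"dy":0,"dz":0,"wx":0,"wy":0,"wz":0,"claw":30},{"dx":0,"dy":0,"dz":-3,"wx":0,"wy":0,"wz":0,"claw":30},{"dx":0,"dy":0,"dz":-2,"wx":0,"wy":-0.05,"wz":0,"claw":35}]'
python3 pb.py 0 -.056 .011
```

```text
clock: 42.95
position: [0.4983, 0.3068, 0.0066]
tool_rot: [3.141, -0.05, -2.671]
force: [-1.2, -0.6, -0.5]
grip_width: 0.0105
finger_force: 51.8
clock: 43.7
position: [0.501, 0.3084, 0.0574]
tool_rot: [3.141, 0.002, -2.672]
force: [0.9, -0.3, 0.2]
grip_width: 0.0297
finger_force: 0.0
[-0.166  0.8   -0.721  1.796  0.703  0.82   0.801] [ 0.9 -0.3  0.2]
rot [ 0.001  0.002 -0.001] then shift cm [-1.22 -5.58  4.64] | before-rot axes [-1.22 -5.58  4.64]
```

```bash
python3 -m handwheel '[{"dx":-0.6,"dy":-2.8,"dz":0,"wx":0,"wy":0,"wz":0,"claw":35},{"dx":-0.6,"dy":-2.8,"dz":0.7,"wx":0,"wy":0,"wz":0,"claw":35},{"dx":0,"dy":0,"dz":2,"wx":0,"wy":0,"wz":0,"claw":35},{"dx":0,"dy":0,"dz":2,"wx":0,"wy":0,"wz":0,"claw":35},{"dx":0,"dy":0,"dz":0,"wx":0,"wy":0,"wz":0,"claw":35},{"dx":0,"dy":0,"dz":0,"wx":0,"wy":0,"wz":0,"claw":15},{"dx":0,"dy":0,"dz":0,"wx":0,"wy":0,"wz":0,"claw":0},{"dx":0,"dy":0,"dz":0,"wx":0,"wy":0,"wz":0,"claw":0}]' 50
python3 -m handwheel '[{"dx":0,"dy":0,"dz":-1,"wx":0,"wy":0,"wz":0,"claw":0},{"dx":0,"dy":0,"dz":-1.5,"wx":0,"wy":-0.05,"wz":0,"claw":0},{"dx":0,"dy":0,"dz":0,"wx":0,"wy":0,"wz":0,"claw":0}]'
python3 - <<'E'
from h import *
t=PZ["tray"];b=tp(T(t[0],t[1],0,t[2]),[.015,-.056,0])[0]
g=down(b[0],b[1],.0085,t[2]+np.pi)@T(0,0,0,0,-.05,0);plan(g)
E
```

```text
clock: 44.7
position: [0.5367, 0.2637, 0.01]
tool_rot: [3.141, 0.001, -2.671]
force: [0.0, 0.9, 1.7]
grip_width: 0.0102
finger_force: 51.8
clock: 45.08
position: [0.5368, 0.2634, 0.036]
tool_rot: [-3.141, 0.052, -2.671]
force: [0.6, 0.2, -1.3]
grip_width: 0.0102
finger_force: 51.7
rot [-0.     0.002 -0.   ] then shift cm [-1.43  0.06  2.83] | before-rot axes [-1.42  0.06  2.83]
```

```bash
python3 -m handwheel '[{"dx":-0.7,"dy":0,"dz":0,"wx":0,"wy":0,"wz":0,"claw":0},{"dx":-0.8,"dy":0,"dz":0.5,"wx":0,"wy":0,"wz":0,"claw":0},{"dx":0,"dy":0,"dz":0.9,"wx":0,"wy":0,"wz":0,"claw":0},{"dx":0,"dy":0,"dz":0.7,"wx":0,"wy":0,"wz":0,"claw":0},{"dx":0.1,"dy":0,"dz":0.3,"wx":0,"wy":0,"wz":0,"claw":0},{"dx":0,"dy":0,"dz":0.3,"wx":0,"wy":0,"wz":0,"claw":0},{"dx":0,"dy":0,"dz":0.1,"wx":0,"wy":0,"wz":0,"claw":0},{"dx":0,"dy":0,"dz":0,"wx":0,"wy":0,"wz":0,"claw":0}]'
python3 pb.py .015 -.056 .0065
```

```text
clock: 46.08
position: [0.5503, 0.2704, 0.0074]
tool_rot: [3.141, 0.05, -2.671]
force: [0.4, 0.8, -1.6]
grip_width: 0.0102
finger_force: 51.6
[-0.117  0.875 -0.653  1.784  0.802  0.713  0.831] [ 0.4  0.8 -1.6]
rot [ 0.    0.05 -0.  ] then shift cm [-0.04  0.05  0.09] | before-rot axes [-0.04  0.05  0.1 ]
```

```bash
python3 -m handwheel '[{"dx":0,"dy":0,"dz":0.08,"wx":0,"wy":0,"wz":0,"claw":0},{"dx":0,"dy":0,"dz":0,"wx":0,"wy":0,"wz":0,"claw":0},{"dx":0,"dy":0,"dz":0,"wx":0,"wy":0,"wz":0,"claw":15},{"dx":0,"dy":0,"dz":0,"wx":0,"wy":0,"wz":0,"claw":20},{"dx":0,"dy":0,"dz":0,"wx":0,"wy":0,"wz":0,"claw":30},{"dx":0,"dy":0,"dz":0,"wx":0,"wy":0,"wz":0,"claw":30},{"dx":0,"dy":0,"dz":-3,"wx":0,"wy":0,"wz":0,"claw":30},{"dx":0,"dy":0,"dz":-4,"wx":0,"wy":0.05,"wz":0,"claw":30}]'
python3 -m handwheel '[{"dx":0,"dy":0,"dz":-5,"wx":0,"wy":0,"wz":0,"claw":30},{"dx":0,"dy":-4,"dz":-5,"wx":0,"wy":0,"wz":0,"claw":30},{"dx":0,"dy":-5,"dz":-3,"wx":0,"wy":0,"wz":0,"claw":30},{"dx":0,"dy":-5,"dz":0,"wx":0,"wy":0,"wz":0,"claw":30},{"dx":0,"dy":-5,"dz":0,"wx":0,"wy":0,"wz":0,"claw":30},{"dx":0,"dy":-5,"dz":0,"wx":0,"wy":0,"wz":0,"claw":30},{"dx":0,"dy":0,"dz":0,"wx":0,"wy":0,"wz":0,"claw":30}]'
sed -i 's/for n,y,g in.*/for n,x,y,g in(("scoop",.015,-.056,np.pi),("spreader",-.015,0,0),("spatula",.005,.056,np.pi)):/;s/\[0,y,0\])\[0\]/[x,y,0])[0]/' chk.py; python3 chk.py
cat > rows.py <<'E'
from h import *
f=shot("scene");t=PZ["tray"];fr=cv2.resize(f["frame"],None,fx=1,fy=1).astype(np.float32).mean(2)
for n,x0,y,g in(("spatula",.005,.056,np.pi),("spreader",-.015,0,0),("scoop",.015,-.056,np.pi)):
    for xl in(-50,-35,-20,0,20):  # brightest band of handle top relative to prediction, px rows
        m=tp(T(t[0],t[1],0,t[2]),[x0,y,0])[0];p=proj(f,tp(T(m[0],m[1],.004,t[2]+g),np.array([[xl/1000,0,.01]])))[0]
        v=np.arange(-4,4.01,.5);col=cv2.remap(fr,np.full((1,len(v)),p[0],np.float32),(p[1]+v).astype(np.float32)[None],cv2.INTER_LINEAR)[0]
        print(n,xl,col.astype(int).tolist(),"argmax",v[col.argmax()])
E
python3 rows.py
```

```text
clock: 47.08
position: [0.5462, 0.2683, 0.0768]
tool_rot: [3.142, -0.003, -2.671]
force: [1.3, -0.5, -0.4]
grip_width: 0.0255
finger_force: 0.0
clock: 47.95
position: [0.6567, 0.0511, 0.2045]
tool_rot: [-3.141, -0.001, -2.677]
force: [-0.3, 1.1, 0.4]
grip_width: 0.0256
finger_force: 0.0
scoop top 0.76 [125.5, 192.2, 28.5, 44.0] [(0, [-2.6, -1.4], np.float64(0.001), np.float64(0.826)), (0.005, [-3.9, -2.3], np.float64(0.012), np.float64(0.819)), (0.01, [-5.7, -3.3], np.float64(-0.004), np.float64(0.813))]
spreader top 0.65 [90.6, 206.2, 28.7, 53.8] [(0, [0.0, 0.0], np.float64(0.0), np.float64(0.0)), (0.005, [0.0, 0.0], np.float64(0.0), np.float64(0.0)), (0.01, [0.0, 0.0], np.float64(0.0), np.float64(0.0))]
spreader top 0.61 [101.0, 196.3, 31.6, 49.3] [(0, [-2.9, -1.4], np.float64(0.002), np.float64(0.717)), (0.005, [-4.2, -2.4], np.float64(0.007), np.float64(0.719)), (0.01, [-6.3, -3.8], np.float64(0.0), np.float64(0.718))]
spreader scene 0.56 [314.7, 153.9, 17.1, 11.3] [(0, [-5.6, -1.6], np.float64(0.051), np.float64(0.283)), (0.005, [-5.9, -6.8], np.float64(0.039), np.float64(0.282)
[... 1300 characters left out ...]

spreader 0 [42, 44, 45, 47, 49, 52, 59, 66, 73, 78, 75, 73, 70, 69, 75, 80, 86] argmax 4.0
spreader 20 [97, 97, 97, 98, 102, 107, 116, 126, 125, 125, 108, 92, 85, 78, 84, 91, 94] argmax -0.5
scoop -50 [135, 147, 154, 147, 138, 125, 115, 116, 118, 125, 132, 140, 149, 159, 167, 170, 172] argmax 4.0
scoop -35 [134, 153, 154, 153, 140, 125, 125, 127, 129, 132, 132, 132, 145, 160, 167, 172, 172] argmax 3.5
scoop -20 [97, 99, 100, 103, 106, 110, 117, 122, 125, 125, 120, 119, 123, 130, 138, 145, 149] argmax 4.0
scoop 0 [97, 97, 98, 99, 102, 108, 116, 121, 125, 120, 110, 100, 91, 88, 91, 94, 96] argmax 0.0
scoop 20 [83, 85, 87, 90, 94, 99, 107, 113, 119, 116, 109, 99, 90, 87, 88, 91, 95] argmax 0.0
```

```bash
python3 -m handwheel '[{"dx":0,"dy":-5,"dz":-2,"wx":0,"wy":0,"wz":0,"claw":30},{"dx":0,"dy":-5,"dz":-2,"wx":0,"wy":0,"wz":0,"claw":30},{"dx":0,"dy":-5,"dz":0,"wx":0,"wy":0,"wz":0,"claw":30},{"dx":0,"dy":-5,"dz":0,"wx":0,"wy":0,"wz":0,"claw":30},{"dx":0,"dy":0,"dz":0,"wx":0,"wy":0,"wz":0,"claw":30},{"dx":0,"dy":0,"dz":0,"wx":0,"wy":0,"wz":0,"claw":30}]'
sed -i 's/(-50,-35,-20,0,20)/(-35,-20,-10,0,10,20,28)/' rows.py; python3 rows.py | grep -v spatulax; python3 chk.py
```

```text
clock: 49.15
position: [0.7459, -0.1216, 0.245]
tool_rot: [3.141, 0.0, -2.671]
force: [0.5, 0.1, 1.2]
grip_width: 0.0255
finger_force: 0.0
spatula -35 [115, 119, 121, 123, 120, 119, 123, 127, 129, 131, 130, 131, 142, 151, 145, 138, 122] argmax 2.5
spatula -20 [96, 97, 98, 100, 102, 108, 115, 120, 125, 117, 108, 98, 87, 88, 91, 94, 96] argmax 0.0
spatula -10 [92, 94, 96, 98, 103, 108, 118, 127, 126, 125, 108, 91, 85, 79, 86, 93, 95] argmax -0.5
spatula 0 [94, 96, 97, 98, 99, 104, 110, 119, 127, 119, 112, 99, 87, 88, 90, 93, 96] argmax 0.0
spatula 10 [90, 94, 97, 100, 103, 108, 118, 125, 125, 122, 106, 92, 84, 80, 88, 94, 96] argmax 0.0
spatula 20 [81, 87, 92, 94, 96, 100, 106, 114, 118, 117, 111, 97, 88, 84, 84, 89, 93] argmax 0.0
spatula 28 [62, 64, 67, 68, 69, 70, 71, 76, 83, 87, 89, 85, 79, 77, 78, 79, 81] argmax 1.0
spreader -35 [54, 54, 55, 55, 55, 55, 54, 55, 56, 56, 56, 56, 56, 56, 56, 56, 56] argmax 2.0
spreader -20 [53, 53, 53, 53, 53, 53, 53, 53, 54, 54, 54, 54, 54, 54, 54, 54, 53] argmax 1.0
spreader -10 [52, 53, 53, 52, 51, 52, 52, 52, 52, 52, 52, 52, 52, 51, 51, 52, 53] a
[... 1946 characters left out ...]
t64(-0.036), np.float64(0.417))]
spatula top 0.9 [91.1, 205.8, 25.3, 50.2] [(0, [-1.5, -1.1], np.float64(-0.006), np.float64(0.789)), (0.005, [-2.3, -2.4], np.float64(-0.003), np.float64(0.785)), (0.01, [-3.7, -4.2], np.float64(-0.0), np.float64(0.777))]
spatula scene 0.72 [309.4, 136.3, 35.4, 42.7] [(0, [6.2, 32.7], np.float64(-0.039), np.float64(0.166)), (0.005, [9.4, 26.3], np.float64(0.0), np.float64(0.167)), (0.01, [6.7, 19.5], np.float64(0.053), np.float64(0.166))]
spatula scene 0.45 [315.3, 144.7, 23.6, 8.1] [(0, [-2.1, -0.4], np.float64(0.049), np.float64(0.434)), (0.005, [-1.0, -6.7], np.float64(0.044), np.float64(0.431)), (0.01, [-0.4, -11.9], np.float64(0.059), np.float64(0.427))]
```

All three tools match the floor-level predictions, with top-view fits within 3 mm of the marks and the scene rows agreeing. Handing in.

```bash
python3 -c "
from workcell import job_done
print(job_done())"
```

```text
the job is handed in; nothing more can be done
None
```

I handed in the job at about 50 s of the 72 s limit: spatula, spreader and scoop each measure as flat on the floor of their own compartments, within about 3 mm of where I placed their marks from the images, but no verdict came back; spreader and scoop first sat head-up on a compartment wall because I set them 15 mm off lengthwise, so I re-gripped and moved both, and I did not re-measure the forceps or other items at the end.

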